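Hang the charged lanterns and close up the charging station

TASK

Switch the charging station off at its red rocker before taking any lantern out. Then unlock every lantern with a turn anticlockwise, lift it out and hang it by its keyhole on a screw of its own on the wooden board, pulled fully down so that it is locked behind the screw's head. Finally put the grey dust cover on the empty station, fully down, and leave the other things on the desk as they are.

Things in the scene. Friction and masses are not known exactly. Their poses are not given: they have to be found in the camera images.
- dock: Charging station, fixed: black base 92 (x) x 268 (y) x 25 mm high, three lantern wells in a row along its y axis; origin on the desk under the middle well. A lantern is locked with its x axis (keyhole side) at -30 deg from the station's x axis, free to lift at +30 (within 5), seen from above, anticlockwise positive. Grey power module, 30 mm high, at y = 150 to 225 mm.
- rocker (a joint): Red on/off rocker switch on the power module: 0 rad = on (its +y end, away from the wells, is raised), 0.35 rad = off (that end pressed down). It stays as it is left; about 3 N on the raised end moves it.
- rocker_press (a point): Point on top of the rocker near its raised (+y) end, marked with a white dash; press straight down here, it sinks 4 mm. The rocker's top is 24 x 36 mm.
- cover: Grey dust cover, a lid 110 (x) x 286 (y) mm, open below, walls 30 mm high, inside 102 x 278 mm, 0.25 kg; origin at the centre of its lower rim's plane. Grip bar on top 18 (x) x 70 (y) mm, from z = 34 to 70 mm. On the station (either way round, y along the station's y) it rests on the wells' rings: origin over the station's origin, 10 mm above the desk; 5 mm of play all round.
- board: Upright wooden board, fixed, 350 mm long (y), 270 mm high, 18 mm thick; origin on the desk under the middle of its front face; its x axis points into the board, the front looks along -x. Three screws stick out of the front, 215 mm above the desk, at y = -100, 0, +100 mm: shank 6 mm diameter, 7 mm long, then a dark head 15 mm diameter, 4 mm thick.
- well0 (a point): Well at y = -88 mm of the station: centre of its floor, 25 mm above the desk, on which a lantern's foot stands. Grey ring of outer radius 38 mm; its lip, 10 to 15 mm above the floor, holds the foot's two lugs down with 2 mm of play; two gaps, facing each other, let them out. Hard stops a few degrees beyond the locked and the free position.
- well1 (a point): Well at y = 0 mm of the station: centre of its floor, 25 mm above the desk, on which a lantern's foot stands. Grey ring of outer radius 38 mm; its lip, 10 to 15 mm above the floor, holds the foot's two lugs down with 2 mm of play; two gaps, facing each other, let them out. Hard stops a few degrees beyond the locked and the free position.
- well2 (a point): Well at y = 88 mm of the station: centre of its floor, 25 mm above the desk, on which a lantern's foot stands. Grey ring of outer radius 38 mm; its lip, 10 to 15 mm above the floor, holds the foot's two lugs down with 2 mm of play; two gaps, facing each other, let them out. Hard stops a few degrees beyond the locked and the free position.
- screw0 (a point): Middle of the free shank of the board's screw at y = -100 mm, 3.5 mm in front of the board's face.
- screw1 (a point): Middle of the free shank of the board's screw at y = 0 mm, 3.5 mm in front of the board's face.
- screw2 (a point): Middle of the free shank of the board's screw at y = 100 mm, 3.5 mm in front of the board's face.
- lantern_green: Lantern with green caps, 0.2 kg, may be absent. Origin at the centre of its underside, z up. Foot 48 mm diameter with lugs along +-y (12 mm wide, to 33 mm from the axis, 2 to 8 mm high); body 56 mm diameter up to 118 mm; grip bar on top 46 (x) x 16 (y) mm, 118 to 150 mm high. On its +x side a steel keyhole plate 44 mm wide, z 35 to 112 mm, its back face 44 mm from the axis.
- lantern_green_seat (a point): Upper end of the keyhole slot on lantern_green, at x = 42, z = 98 mm of the lantern, where the screw's shank rests when hung. The screw's head enters 23 mm lower, at z = 75 mm: entry 22 mm wide, z = 64 to 84 mm, narrowing upward to a slot 10 mm wide. Plate 4 mm thick, 12 mm of free depth behind it.
- lantern_blue: Lantern with blue caps, 0.2 kg, may be absent. Origin at the centre of its underside, z up. Foot 48 mm diameter with lugs along +-y (12 mm wide, to 33 mm from the axis, 2 to 8 mm high); body 56 mm diameter up to 118 mm; grip bar on top 46 (x) x 16 (y) mm, 118 to 150 mm high. On its +x side a steel keyhole plate 44 mm wide, z 35 to 112 mm, its back face 44 mm from the axis.
- lantern_blue_seat (a point): Upper end of the keyhole slot on lantern_blue, at x = 42, z = 98 mm of the lantern, where the screw's shank rests when hung. The screw's head enters 23 mm lower, at z = 75 mm: entry 22 mm wide, z = 64 to 84 mm, narrowing upward to a slot 10 mm wide. Plate 4 mm thick, 12 mm of free depth behind it.
- lantern_yellow: Lantern with yellow caps, 0.2 kg, may be absent. Origin at the centre of its underside, z up. Foot 48 mm diameter with lugs along +-y (12 mm wide, to 33 mm from the axis, 2 to 8 mm high); body 56 mm diameter up to 118 mm; grip bar on top 46 (x) x 16 (y) mm, 118 to 150 mm high. On its +x side a steel keyhole plate 44 mm wide, z 35 to 112 mm, its back face 44 mm from the axis.
- lantern_yellow_seat (a point): Upper end of the keyhole slot on lantern_yellow, at x = 42, z = 98 mm of the lantern, where the screw's shank rests when hung. The screw's head enters 23 mm lower, at z = 75 mm: entry 22 mm wide, z = 64 to 84 mm, narrowing upward to a slot 10 mm wide. Plate 4 mm thick, 12 mm of free depth behind it.
- pot_green: Bystander: green glass pot of pens, 84 mm diameter, 170 mm high with the pens; origin at the centre of its underside. Not to be disturbed.
- pot_white: Bystander: white pot of pens, 84 mm diameter, 170 mm high with the pens; origin at the centre of its underside. Not to be disturbed.
- mug: Bystander: blue mug, 76 mm diameter, 90 mm high, handle at +y; origin at the centre of its underside. Not to be disturbed.
- stapler: Bystander: blue and black stapler, 130 x 34 x 50 mm, lying along x; origin at the centre of its underside. Not to be disturbed.
- tape: Bystander: black tape dispenser, 130 x 55 x 76 mm, lying along x; origin at the centre of its underside. Not to be disturbed.
- phone: Bystander: phone lying flat, 72 x 148 x 9 mm; origin at the centre of its underside. Not to be disturbed.
There are look-alikes about, which are no part of the job. Leave any pink look-alike of the lantern_blue alone.

How it is judged (in metres and radians):
On the way, in this order (a step that is already met when the one before it is completed fails the run):
1. the charging station is switched off (value of joint rocker above 0.28 rad), for 0.1 s.
2. every lantern hangs on a screw, pulled down ((distance between lantern_green_seat and screw0 below 0.007 m or distance between lantern_green_seat and screw1 below 0.007 m or distance between lantern_green_seat and screw2 below 0.007 m) and angle between each of lantern_green, lantern_blue, lantern_yellow's own z axis and vertical below 0.15 rad and linear speed of each of lantern_green, lantern_blue, lantern_yellow below 0.03 m/s and (distance between lantern_blue_seat and screw0 below 0.007 m or distance between lantern_blue_seat and screw1 below 0.007 m or distance between lantern_blue_seat and screw2 below 0.007 m) and (distance between lantern_yellow_seat and screw0 below 0.007 m or distance between lantern_yellow_seat and screw1 below 0.007 m or distance between lantern_yellow_seat and screw2 below 0.007 m)), for 0.2 s.
At the end, for the whole second after the job is handed in: Rocker off (above 0.28 rad); every lantern present hangs still and upright (within 0.15 rad) with its slot's upper end within 7 mm of a screw's shank; the cover lies at rest on the station, level, its origin within 12 mm of the station's in plan and no more than 15 mm above the desk (all of step 2 and value of joint rocker above 0.28 rad and horizontal distance between cover and dock below 0.012 m and height (world z) of cover below 0.015 m and angle between cover's own z axis and vertical below 0.05 rad and linear speed of cover below 0.03 m/s); the robot touches nothing.
It fails at once if a lantern is taken out while the station is on (value of joint rocker below 0.2 rad and height (world z) of any of lantern_green, lantern_blue, lantern_yellow above 0.06 m).
It fails at once if another thing on the desk is pushed more than 4 cm aside or upset (distance of any of pot_green, pot_white, mug, stapler, tape, phone from where it was at the start of the episode above 0.04 m or angle between any of pot_green, pot_white, mug, stapler, tape, phone's own z axis and vertical above 0.5 rad).
Of lantern_green, lantern_blue, lantern_yellow only 2 to 3 are there at a start; the rules pass over those that are not, and their reading is None.
At some moment in a run one of cover may be knocked a few centimetres aside while the robot is not near it.
Once in a run the grip may slacken for a moment while it holds something.
It also fails if it takes over 210 s, if anything falls off the work surface, if the arm or the gripper's body presses on something with over 40 N, if the wrist force passes 120 N, or if a joint passes its speed limit or range.

ROBOT

A 6-joint arm with a two-finger parallel gripper is mounted at the origin on the work surface. World frame = base frame: x ahead of the robot, y to its left, z up, the work surface at z = 0. Lengths are in mm, angles in degrees, forces in N, time in s.
With the tool pointing down it reaches from about 300 to 850 mm from the base axis. Payload 4.2 kg.
Tool frame: the origin (TCP) lies on the centre line of the jaws, within the pads' length; the fingertips stand 11 mm ahead of it and the grasp point (between the pads) lies 8 mm behind it; z points along the fingers, y is the line along which they close (so a half turn about z gives the same grasp; the last joint's range is limited). The gripper opens to 91 mm and grips with 3 to 60 N. Pads are 32 mm wide; open, the fingers measure 118 mm over their backs; the gripper's body (76 mm by 178 mm) begins 60 mm behind the grasp point.
Start: joints at [73.281, 18.312, 89.639, -0, 72.044, -1.146], TCP at [154.37, 553.908, 203.376] pointing down, gripper open.
Joint ranges: [-177.97, 177.97], [-48.28, 115.42], [12.27, 149.76], [-77.06, 257.06], [2.81, 150.46], [-146.56, 146.56]. Speed limits (degrees/s): [147.25, 147.25, 180, 180, 180, 180].

INTERFACE

Orientations are given as [roll, pitch, yaw] about the fixed x, y, z axes, in that order (R = Rz(yaw) Ry(pitch) Rx(roll)).
In Python, from workcell import env, grab_frame, camera_model, models gives the robot as it stands.
- The arm moves only by the shell command python3 -m crank 'ROWS' [FORCE]. ROWS is text: rows parted by semicolons, each of 7 numbers parted by spaces: the closure, from -1 (fully open) to 1 (shut), so that 0 is half open, then the shift along the tool's x, y, z in mm, then the turn, a rotation vector about the tool's x, y, z in degrees. A call has 1 to 10 rows; each row shifts and turns the commanded pose from where the row before left it, along the tool's axes as they then stand; what a row does not reach is not made up. A row lasts 1/8 s, in which the tool goes at most 62.5 mm and 10.7 degrees, less where a joint would pass 70% of its speed; a pose out of reach is approached as far as the arm can. A call is refused whole if a number of a shift passes 62.5 or a number of a turn 10.7, either way. A call with a gripper value outside its range is refused whole. The fingers move at their own pace and stop on an object; FORCE is the grip in N (left out, the last holds). Time passes only in rows, so rows that do not move let the fingers close. It gives the time, the measured TCP pose, the force, the opening and the grip force at its end, in the units of the state.
- env.state(): the state, without advancing time (a new reading comes with each control period).
- grab_frame(name): name is "scene" or "side" or "wrist"; returns the picture (420x560x3 uint8, blue, green, red); there is no depth.
- camera_model(name): a dict with "K" (3x3 intrinsics, pixels), "k1" (the pictures are not rectified: a ray, as slopes to the right and down, at radius r is drawn at 1 + k1 r^2 times it, then the intrinsics apply), "R" (3x3) and "t" (3): a world point X has camera coordinates R X + t; the wrist camera has in their place "mount" (4x4, takes a point from camera to tool coordinates, whose origin is the TCP and whose axes are the flange's). Camera axes: x right, y down, z forward; pixel columns grow to the right and rows downward; lengths in mm; the calibration is good to about 2 mm. A picture is of the moment at which its call begins: read the wrist's pose just before it. camera_model takes no time and is no camera call.
- env.job_done(): hands the job in; it is judged then, once.
Trained networks look in the newest picture that a camera, given by its name, has taken for a name from the list of things; names that differ only in an ending like _2 or _b are one class to them, and where a whole thing is asked for, a point or a joint stands for the part that bears it (a point fixed in the world has none). Each returns a list of dicts, best first, with "p" (0 to 1); they miss things now and then, are a little off and sometimes report something else, mostly with a low value. They report only what shows in the picture. A call takes as long as a camera call. They do not tell look-alikes from the thing itself.
- models.search_frame(name, camera): "point" ([x, y, z] in mm, in world coordinates, good to about 4 mm: the middle of the surface that is visible of it).
The state is a dict: "time_s": time; "qpos": joint angles; "qvel": joint speeds; "effort": joint torques, N m; "ee_pos": TCP position; "ee_rot": TCP orientation; "force": force on the tool from outside, world axes, zero at the start; "torque": the same for the moment, N m; "gripper_width": finger opening in mm; "gripper_force": force on a finger pad.
Only numpy, scipy, OpenCV 4.12 (cv2) and the standard library are available. Lean on these libraries where they do the work, as an engineer would, in place of code of your own. Each camera call takes 0.05 s, during which the arm holds its last target. There are 200 camera calls.

## Working session

There is one attempt and no reset: what is moved stays moved. The work goes in short steps, Python scripts to look and compute and a shell command to move; the robot and the scene stay as the last step left them, time stands still between calls to the robot, and variables do not carry over. Pictures are saved under pics/ and viewed, at most 14 in all, crops included, and the job is handed in when it is done.

```bash
ls; mkdir -p pics
cat > h.py <<'E'
import numpy as np, cv2
from workcell import env, grab_frame, camera_model, models
from scipy.spatial.transform import Rotation as Ro
def cam(n, st=None):
    m=camera_model(n); K=np.array(m["K"]);k1=m["k1"]
    if "R" in m: R=np.array(m["R"]);t=np.array(m["t"])
    else:
        st=st or env.state(); M=np.array(m["mount"]); T=np.eye(4)
        T[:3,:3]=Ro.from_euler('xyz',st["ee_rot"],degrees=True).as_matrix();T[:3,3]=st["ee_pos"]
        W=np.linalg.inv(T@M);R=W[:3,:3];t=W[:3,3]
    return K,k1,R,t
def proj(n,X,st=None):
    K,k1,R,t=cam(n,st);c=np.atleast_2d(X)@R.T+t;s=c[:,:2]/c[:,2:];r2=(s**2).sum(1,keepdims=True)
    s=s*(1+k1*r2);return s@K[:2,:2].T+K[:2,2]
def unproj(n,px,z,st=None):
    K,k1,R,t=cam(n,st);px=np.atleast_2d(px).astype(float)
    d=(px-K[:2,2])@np.linalg.inv(K[:2,:2]).T;s=d.copy()
    for _ in range(20): s=d/(1+k1*(s**2).sum(1,keepdims=True))
    D=np.c_[s,np.ones(len(s))]@R;C=-R.T@t
    return C+D*((z-C[2])/D[:,2:])
E
python3 - <<'E'
from h import *
print(env.state())
for n in ["scene","side","wrist"]:
    f=grab_frame(n);cv2.imwrite(f"pics/{n}0.png",f)
    K,k1,R,t=cam(n);print(n,K[0,0],k1,"C",-R.T@t,"fwd",R[2])
    for th in ["dock","rocker","cover","board","lantern_green","lantern_blue","lantern_yellow"]+(["pot_green","pot_white","mug","stapler","tape","phone"] if n!="wrist" else []):
        print(n,th,[(np.round(d["point"]).astype(int).tolist(),round(d["p"],2)) for d in models.search_frame(th,n)][:4])
E
```

```text
pics
{'time_s': 0.0, 'qpos': array([ 7.32808534e+01,  1.83506333e+01,  8.97075590e+01, -6.89156817e-04,
        7.20425794e+01, -1.14587913e+00]), 'qvel': array([-0.06776026,  0.02373706, -0.02171101, -0.02094864,  0.04708038,
       -0.0090709 ]), 'effort': array([-1.97271518e-03, -4.12449253e+01, -2.31976336e+01,  7.27624283e-02,
        4.55508556e-02, -1.24560142e-04]), 'ee_pos': array([154.22104102, 553.38320694, 202.52258199]), 'ee_rot': array([-1.79899235e+02, -1.36015507e-03,  1.64426944e+02]), 'force': array([ 0.07336613, -0.14100827,  0.08701781]), 'torque': array([-0.02754672, -0.03785581, -0.0253035 ]), 'gripper_force': 0.0, 'gripper_width': 90.97717056735108}
scene 434.02005978541 -0.09568837209958818 C [1233.41153442   80.4578445  1210.64393004] fwd [-0.53714345 -0.0935833  -0.83828342]
scene dock [([516, -211, 30], 0.83)]
scene rocker [([579, 365, 180], 0.28)]
scene cover [([556, 50, 32], 0.67)]
scene board [([579, 364, 178], 0.81), ([513, -198, 124], 0.45)]
scene lantern_green [([505, -98, 39], 0.3)]
scene lantern_blue [([635, -428, 97], 0.76), ([514, -196, 126], 0.57
[... 678 characters left out ...]
[604, -447, 104], 0.82), ([489, -212, 129], 0.56)]
side lantern_yellow [([482, -294, 128], 0.72)]
side pot_green [([753, 105, 80], 0.73)]
side pot_white [([750, -63, 80], 0.62), ([499, 368, 156], 0.19)]
side mug [([734, 234, 55], 0.96), ([499, 370, 159], 0.51), ([519, 45, 34], 0.5)]
side stapler [([355, -153, 43], 0.7)]
side tape [([697, -225, 29], 0.82)]
side phone [([317, 235, 12], 0.76), ([487, -212, 128], 0.43)]
wrist 303.8677882466242 -0.024346486357221322 C [ 87.94000337 573.87083036 384.50698013] fwd [ 0.23808039 -0.06559697 -0.96902774]
wrist dock []
wrist rocker []
wrist cover []
wrist board [([331, 442, 8], 0.87)]
wrist lantern_green []
wrist lantern_blue []
wrist lantern_yellow []
```

View pics/scene0.png

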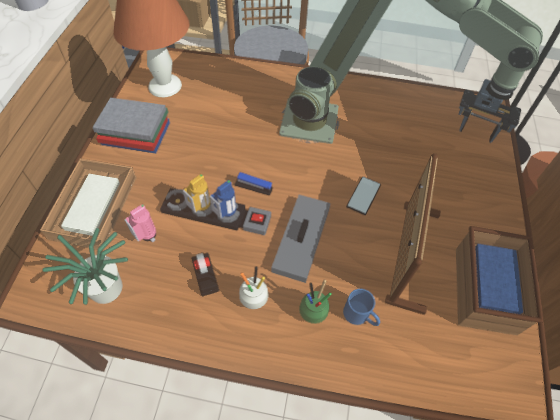

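View pics/side0.png

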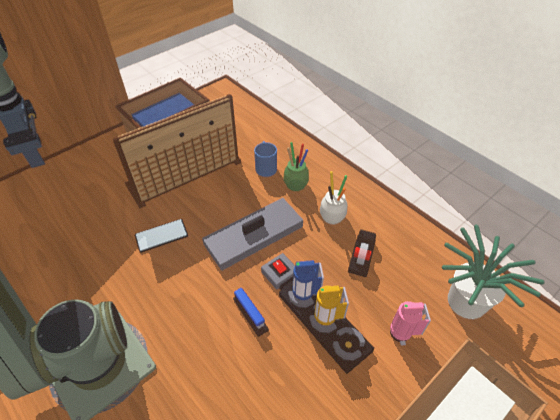

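The scene shows two lanterns: yellow in the middle well (200,190) and blue in the well beside the power module (225,200). The third well is empty, the pink look-alike stands apart at (140,220), and there is no green lantern. The board's screw side faces -y and the cover lies at (302,237). I'll go above the dock for a wrist view.

```bash
python3 -m crank '-1 0 0 -60 0 0 0;-1 0 0 -60 0 0 0;-1 -37 -42 0 0 0 0;-1 -37 -42 0 0 0 0;-1 -37 -42 0 0 0 0;-1 -37 -42 0 0 0 0;-1 -37 -42 0 0 0 0;-1 -37 -42 0 0 0 0' 
python3 -m crank '-1 -36 -46 0 0 0 0;-1 -36 -46 0 0 0 0;-1 -36 -46 0 0 0 0;-1 -36 -46 0 0 0 0;-1 -36 -46 0 0 0 0;-1 -36 -46 0 0 0 0;-1 -36 -46 0 0 0 0;-1 -36 -46 0 0 0 0' 
python3 -m crank '-1 0 0 0 0 0 10.4;-1 0 0 0 0 0 10.4;-1 0 0 0 0 0 10.4;-1 0 0 0 0 0 10.4;-1 0 0 0 0 0 10.4;-1 0 0 0 0 0 10.4;-1 0 0 0 0 0 10.4;-1 0 0 0 0 0 10.4;-1 0 0 0 0 0 10.4;-1 0 0 0 0 0 10.4'
python3 -m crank '-1 0 0 0 0 0 10.4;-1 0 0 0 0 0 10.4;-1 0 0 0 0 0 10.4;-1 0 0 0 0 0 10.4;-1 0 0 0 0 0 10.4;-1 0 0 0 0 0 10.4;-1 0 0 0 0 0 10.4;-1 0 0 0 0 0 10.4;-1 0 0 0 0 0 10.4;-1 0 0 0 0 0 0'
python3 - <<'E'
from h import *
s=env.state();print(s["ee_pos"],s["ee_rot"],s["qpos"])
f=grab_frame("wrist");cv2.imwrite("pics/w1.png",cv2.resize(f,(800,600),interpolation=cv2.INTER_CUBIC))
import json;json.dump([s["ee_pos"].tolist(),s["ee_rot"].tolist()],open("w1.json","w"))
for th in ["dock","rocker","cover","board","lantern_blue","lantern_yellow"]:
    print(th,[(np.round(d["point"]).astype(int).tolist(),round(d["p"],2)) for d in models.search_frame(th,"wrist")][:3])
E
```

```text
time_s: 2.8
ee_pos: [301.0, 249.9, 323.6]
ee_rot: [180.0, 0.0, 164.5]
force: [1.6, 0.5, 0.2]
gripper_width: 91.2
gripper_force: 0.0
time_s: 3.8
ee_pos: [479.7, -182.2, 323.5]
ee_rot: [180.0, 0.0, 164.4]
force: [0.6, 1.2, 1.3]
gripper_width: 91.2
gripper_force: 0.0
time_s: 5.05
ee_pos: [479.2, -180.2, 323.3]
ee_rot: [180.0, -0.0, 60.1]
force: [0.0, 0.6, 0.5]
gripper_width: 91.3
gripper_force: 0.0
time_s: 6.3
ee_pos: [479.1, -180.2, 323.4]
ee_rot: [-180.0, -0.0, -33.0]
force: [-0.2, 0.2, 0.0]
gripper_width: 91.2
gripper_force: 0.0
[ 479.14491531 -180.2444473   323.35370562] [-1.79996299e+02 -1.67794158e-03 -3.30492041e+01] [-2.19047151e+01  9.49027493e+00  8.45315278e+01  3.31502936e-03
  8.59758357e+01  1.01144256e+02]
dock [([494, -245, 23], 0.92)]
rocker [([503, -96, 39], 0.93)]
cover [([588, 35, 33], 0.75)]
board []
lantern_blue [([601, -411, 42], 0.71), ([497, -204, 145], 0.67)]
lantern_yellow [([503, -288, 139], 0.57), ([747, 94, 58], 0.54)]
```

View pics/w1.png

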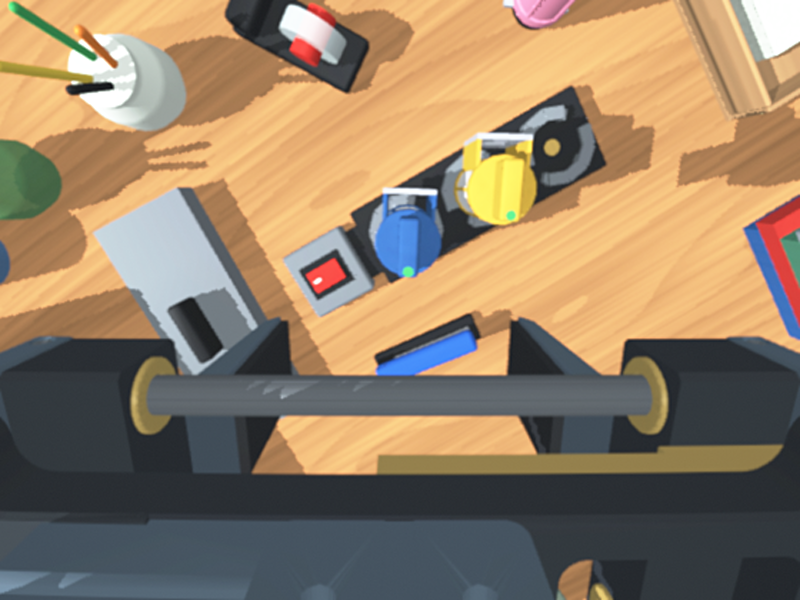

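The wrist view (800x600) shows the empty well0 at (552,147), yellow at (500,185), blue at (408,235) and the red rocker at (326,275). The cover's corners are at (185,188) and (95,232). Next I'll compute poses from these.

Run:
```python
from h import *
import json
p,r=json.load(open("w1.json"));st=dict(ee_pos=np.array(p),ee_rot=np.array(r))
u=lambda px,z:unproj("wrist",np.array(px)*.7,z,st)
for n,px,z in [("dockend",[(572,87),(606,163)],25),("well0",[(552,147)],25),("module",[(283,261),(345,226),(320,316),(375,286)],30),("rocker dash/ctr",[(318,280),(326,275)],36),("blue bar ends",[(411,203),(408,275)],175),("blue plate ends",[(384,190),(437,192)],137),("yel plate",[(478,136),(532,136)],137),("yel bar",[(502,152),(511,218)],175),("cover",[(185,188),(95,232)],34)]:
    print(n,np.round(u(px,z)[:,:2],1).tolist())
```

```text
dockend [[523.5, -418.9], [437.4, -414.6]]
well0 [[482.9, -373.6]]
module [[539.6, -65.0], [533.7, -144.5], [465.5, -62.3], [460.4, -134.6]]
rocker dash/ctr [[501.4, -86.6], [501.2, -97.3]]
blue bar ends [[522.3, -217.5], [477.6, -186.1]]
blue plate ends [[541.4, -204.6], [516.2, -240.3]]
yel plate [[535.6, -291.0], [512.1, -327.5]]
yel bar [[516.9, -292.4], [472.2, -274.5]]
cover [[659.4, -25.8], [678.3, 87.4]]
```

```bash
python3 -m crank '1 0 0 0 0 0 -10;1 0 0 0 0 0 -10;1 0 0 0 0 0 -10;1 0 0 0 0 0 -10;1 0 0 0 0 0 -10;1 0 0 0 0 0 -10;1 0 0 0 0 0 -10;1 0 0 0 0 0 -10;1 0 0 0 0 0 -10;1 0 0 0 0 0 -10' 20
python3 -m crank '1 0 0 0 0 0 -10;1 0 0 0 0 0 -9.5;1 51 8 0 0 0 0;1 51 8 0 0 0 0;1 0 0 60 0 0 0;1 0 0 60 0 0 0;1 0 0 60 0 0 0;1 0 0 60 0 0 0;1 0 0 15 0 0 0;1 0 0 0 0 0 0'
python3 -m crank '1 0 0 3 0 0 0;1 0 0 3 0 0 0;1 0 0 0 0 0 0'
```

```text
time_s: 7.9
ee_pos: [479.2, -180.2, 323.3]
ee_rot: [-180.0, -0.0, 67.2]
force: [-1.0, -0.7, -0.4]
gripper_width: 0.4
gripper_force: 0.0
time_s: 9.15
ee_pos: [502.3, -79.6, 68.7]
ee_rot: [180.0, -0.0, 86.3]
force: [0.2, -0.1, 0.1]
gripper_width: 0.8
gripper_force: 0.0
time_s: 9.52
ee_pos: [502.1, -79.6, 63.1]
ee_rot: [179.9, 0.0, 86.3]
force: [-0.6, 0.2, 0.5]
gripper_width: 0.4
gripper_force: 0.0
```

```bash
python3 -m crank '1 0 0 5 0 0 0;1 0 0 5 0 0 0;1 0 0 0 0 0 0'
python3 -m crank '1 0 0 2 0 0 0;1 0 0 0 0 0 0'
python3 -m crank '1 0 0 2 0 0 0;1 0 0 0 0 0 0'
python3 -m crank '1 0 0 2 0 0 0;1 0 0 0 0 0 0'
```

```text
time_s: 9.9
ee_pos: [501.2, -79.4, 51.8]
ee_rot: [-179.9, -0.0, 86.3]
force: [-0.8, 0.2, -0.9]
gripper_width: 0.4
gripper_force: 0.0
time_s: 10.15
ee_pos: [501.6, -79.4, 50.2]
ee_rot: [-180.0, -0.0, 86.3]
force: [0.2, -0.5, 0.7]
gripper_width: 0.1
gripper_force: 0.0
time_s: 10.4
ee_pos: [501.6, -79.4, 48.2]
ee_rot: [-180.0, -0.0, 86.3]
force: [-0.2, 0.8, 0.7]
gripper_width: 0.4
gripper_force: 0.0
time_s: 10.65
ee_pos: [501.6, -79.4, 46.2]
ee_rot: [-180.0, -0.0, 86.3]
force: [-0.6, 0.5, 0.4]
gripper_width: 0.6
gripper_force: 0.0
```

```bash
python3 -m crank '1 0 0 1.5 0 0 0;1 0 0 0 0 0 0'
python3 -m crank '1 0 0 1.5 0 0 0;1 0 0 0 0 0 0'
python3 - <<'E'
from h import *
cv2.imwrite("pics/s2.png",cv2.resize(grab_frame("side")[220:330,220:360],None,fx=4,fy=4))
E
```

```text
time_s: 10.9
ee_pos: [501.6, -79.4, 44.7]
ee_rot: [-180.0, -0.0, 86.3]
force: [0.3, -0.0, -0.2]
gripper_width: 0.1
gripper_force: 0.0
time_s: 11.15
ee_pos: [501.6, -79.5, 43.2]
ee_rot: [-180.0, -0.0, 86.3]
force: [-0.5, -0.4, -0.9]
gripper_width: 0.6
gripper_force: 0.0
```

View pics/s2.png

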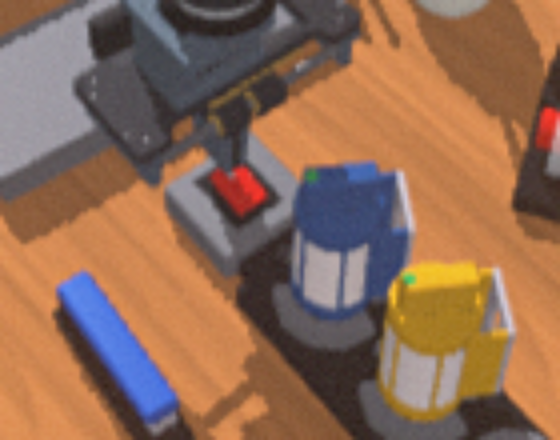

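The finger comes down just beyond the rocker's raised end (rocker at (238,192) in the crop). I'll raise, shift it toward the rocker and press again.

```bash
python3 - <<'E'
from h import *
print(unproj("side",[220+238/4,220+192/4],37), proj("side",[[501.6,-79.4,34],[501.2,-97.5,37]]))
E
python3 -m crank '1 0 0 -12 0 0 0;1 -8 0 0 0 0 0;1 0 0 6 0 0 0;1 0 0 0 0 0 0'
python3 -m crank '1 0 0 2 0 0 0;1 0 0 0 0 0 0'
python3 -m crank '1 0 0 2 0 0 0;1 0 0 0 0 0 0'
python3 -m crank '1 0 0 1 0 0 0;1 0 0 0 0 0 0'
```

```text
[[ 496.70491319 -104.16399976   37.        ]] [[274.95290481 261.9269227 ]
 [279.12522129 265.54612426]]
time_s: 11.7
ee_pos: [500.5, -87.5, 48.6]
ee_rot: [-179.9, -0.0, 86.3]
force: [0.2, 0.3, -0.2]
gripper_width: 0.5
gripper_force: 0.0
time_s: 11.95
ee_pos: [501.0, -87.3, 47.1]
ee_rot: [-180.0, -0.0, 86.3]
force: [0.5, 0.3, -0.7]
gripper_width: 0.6
gripper_force: 0.0
time_s: 12.2
ee_pos: [501.1, -87.4, 45.2]
ee_rot: [-180.0, -0.0, 86.3]
force: [0.2, -0.4, -0.0]
gripper_width: 0.6
gripper_force: 0.0
time_s: 12.45
ee_pos: [501.2, -87.4, 44.3]
ee_rot: [-180.0, -0.0, 86.3]
force: [-0.2, -0.2, -0.3]
gripper_width: 0.6
gripper_force: 0.0
```

```bash
for i in 1; do python3 -m crank '1 0 0 1.5 0 0 0;1 0 0 0 0 0 0'; done
python3 -m crank '1 0 0 1.5 0 0 0;1 0 0 0 0 0 0'
python3 -m crank '1 0 0 1 0 0 0;1 0 0 0 0 0 0'
python3 -c "
from h import *
cv2.imwrite('pics/s3.png',cv2.resize(grab_frame('side')[230:300,240:340],None,fx=5,fy=5,interpolation=cv2.INTER_CUBIC))"
```

```text
time_s: 12.7
ee_pos: [501.1, -87.4, 42.7]
ee_rot: [-180.0, -0.0, 86.3]
force: [-0.5, 0.1, 0.3]
gripper_width: 0.4
gripper_force: 0.0
time_s: 12.95
ee_pos: [501.1, -87.4, 41.2]
ee_rot: [-180.0, -0.0, 86.3]
force: [-0.7, -0.0, -0.2]
gripper_width: 0.5
gripper_force: 0.0
time_s: 13.2
ee_pos: [501.1, -87.5, 40.2]
ee_rot: [-180.0, -0.0, 86.3]
force: [0.6, 0.2, 0.0]
gripper_width: 0.3
gripper_force: 0.0
```

View pics/s3.png

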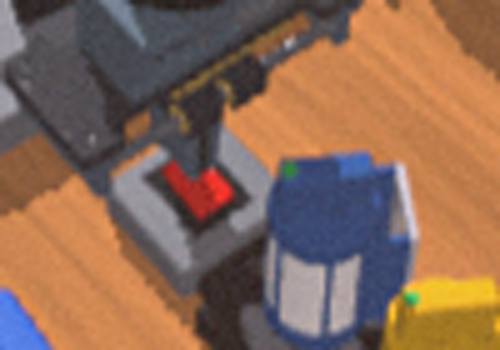

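The finger now stands on the rocker's raised half with its tip about 29 mm up. I'll raise it and check the rocker's state from the wrist camera.

```bash
python3 -m crank '-0.3 0 0 -60 0 0 0;-0.3 0 0 -60 0 0 0;-0.3 0 0 -60 0 0 0;-0.3 -30 0 -60 0 0 0;-0.3 0 0 0 0 0 0'
python3 -c "
from h import *
f=grab_frame('wrist');s=env.state();print(s['ee_pos'],s['ee_rot'])
print(proj('wrist',[[501,-97,35],[488.8,-285,25]],s))
a=cv2.imread('pics/side0.png')[245:295,250:310];b=grab_frame('side')[245:295,250:310]
cv2.imwrite('pics/s4.png',cv2.resize(np.hstack([a,b]),None,fx=6,fy=6,interpolation=cv2.INTER_CUBIC));cv2.imwrite('pics/w4.png',f)"
```

```text
time_s: 13.88
ee_pos: [501.7, -117.1, 281.1]
ee_rot: [179.4, 0.1, 86.2]
force: [0.7, -0.3, -0.3]
gripper_width: 47.9
gripper_force: 0.0
[ 500.13316993 -116.07609472  278.14297861] [1.79740375e+02 3.94005695e-02 8.62560328e+01]
[[277.91417536 168.24103523]
 [278.07291217 286.59499043]]
```

View pics/s4.png

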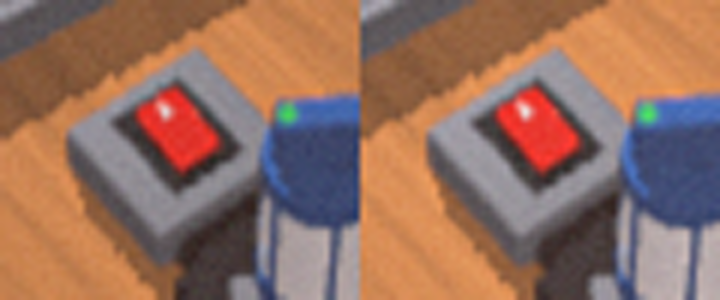

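The rocker looks much the same before (left) and after (right), so I'll check closer in the wrist image.

```bash
python3 -c "
from h import *
f=cv2.imread('pics/w4.png')
print([ (d['point'],d['p']) for d in models.search_frame('rocker','wrist')][:2])
cv2.imwrite('pics/w4c.png',cv2.resize(f[110:250,180:380],None,fx=4,fy=4,interpolation=cv2.INTER_CUBIC))"
```

```text
[([504.2, -93.4, 37.1], 0.94)]
```

View pics/w4c.png

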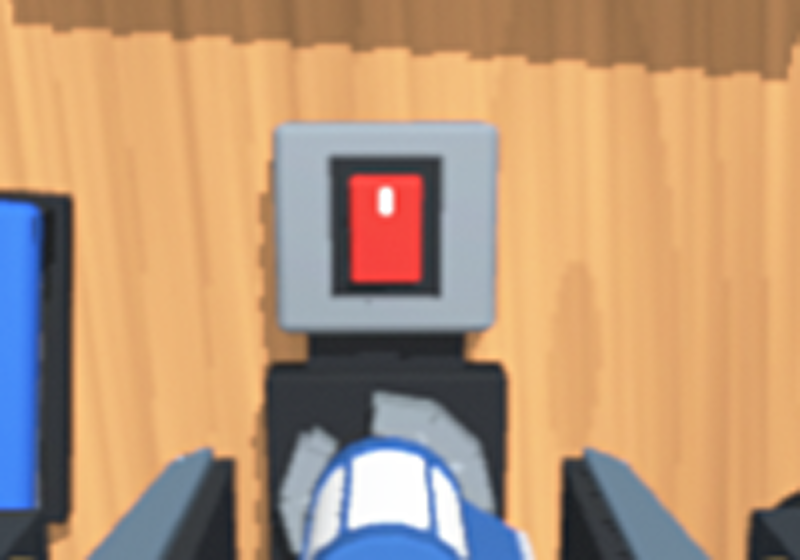

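```bash
python3 -c "
from h import *
st=dict(ee_pos=[500.13,-116.08,278.14],ee_rot=[179.74,.04,86.256])
u=lambda p,z:unproj('wrist',np.array(p)/4+[180,110],z,st)[:,:2].round(1).tolist()
print('mod',u([(275,122),(497,122),(283,330),(492,328)],30));print('rock',u([(350,175),(422,175),(350,283),(422,283)],36),u([(386,200)],38))
for q in (37,41,45): print(q,u([(350,175),(422,175)],q))
"
```

```text
mod [[463.3, -56.7], [539.8, -61.7], [459.6, -129.9], [534.7, -134.1]]
rock [[488.0, -76.0], [512.7, -77.7], [485.2, -113.5], [510.5, -115.1]] [[499.8, -85.2]]
37 [[488.1, -76.0], [512.7, -77.6]]
41 [[488.2, -75.7], [512.7, -77.3]]
45 [[488.4, -75.4], [512.6, -77.0]]
```

```bash
python3 -c "
from h import *
for n in ['side','scene']:
  a=cv2.imread(f'pics/{n}0.png').astype(int);b=grab_frame(n).astype(int)
  c=proj(n,[499.1,-95.6,36])[0].round().astype(int);print(n,c)
  for i in (a,b):
    w=i[c[1]-14:c[1]+14,c[0]-14:c[0]+14];m=(w[...,2]>150)&(w[...,1]<110)
    ys,xs=np.nonzero(m);print(m.sum(),w[m].mean(0).round(1),xs.mean().round(2),ys.mean().round(2),xs.min(),xs.max(),ys.min(),ys.max())
"
python3 -m crank '1 0 0 0 0 0 0;1 0 0 0 0 0 0;1 0 0 0 0 0 0;1 0 0 0 0 0 0'
```

```text
side [278 266]
101 [ 45.4  53.2 217.5] 15.02 14.28 0 21 8 27
115 [ 50.4  61.1 218.2] 14.23 13.59 0 22 0 27
scene [258 216]
72 [ 62.6  69.2 184.8] 12.94 15.07 7 19 12 19
71 [ 63.3  69.9 189.7] 12.94 15.06 7 19 12 19
time_s: 14.62
ee_pos: [499.4, -115.3, 276.2]
ee_rot: [-180.0, -0.0, 86.3]
force: [-0.6, -0.5, -1.3]
gripper_width: 22.0
gripper_force: 0.0
```

```bash
python3 -c "
from h import *
import glob
R0=Ro.from_euler('z',-3.7,degrees=True).as_matrix()
def quad(a): # a>0: +y raised
  c=[]
  for x,y in [(-12,-18),(12,-18),(12,18),(-12,18)]: c.append(np.array([499.1,-95.6,36])+R0@[x,y*np.cos(a),y*np.sin(a)])
  return np.array(c)
def mom(w):
  w=np.clip(w.astype(float),0,None);ys,xs=np.mgrid[:w.shape[0],:w.shape[1]];s=w.sum();mx=(w*xs).sum()/s;my=(w*ys).sum()/s
  return np.round([s/150,mx,my,(w*(xs-mx)**2).sum()/s,(w*(ys-my)**2).sum()/s,(w*(xs-mx)*(ys-my)).sum()/s],2)
for n in ['side','scene']:
  c=proj(n,[499.1,-95.6,36])[0].round().astype(int);h=11 if n=='side' else 10
  for i in (cv2.imread(f'pics/{n}0.png'),grab_frame(n)):
    w=i[c[1]-h:c[1]+h+1,c[0]-h:c[0]+h+1].astype(int);r=w[...,2]-w[...,1]-60;r[(w[...,1]>105)]=0
    print(n,'img',mom(r))
  for a in (.175,-.175):
    m=np.zeros((420,560),np.uint8);q=proj(n,quad(a));M=np.zeros((840*4,1120*4),np.uint8)
    cv2.fillPoly(M,[np.int32(q*8)],255);m=cv2.resize(M,(560,420),interpolation=cv2.INTER_AREA)[c[1]-h:c[1]+h+1,c[0]-h:c[0]+h+1]
    print(n,'pred',a,mom(m))
"
```

```text
side img [72.03 12.35 11.24  9.1   9.32  3.21]
side img [76.55 12.35 11.26  9.36  9.5   3.26]
side pred 0.175 [176.73  10.63  10.29   9.21   9.92   3.84]
side pred -0.175 [147.05  10.63  10.29   9.24   6.3    2.22]
scene img [26.98  8.83 11.12  9.59  3.62  0.44]
scene img [28.97  8.84 11.12  9.64  3.66  0.45]
scene pred 0.175 [116.13   9.65   9.75   9.96   3.37   0.17]
scene pred -0.175 [126.13   9.63   9.75  10.04   4.36   2.1 ]
```

```bash
python3 -c "
from h import *
from scipy.optimize import least_squares
st=dict(ee_pos=[500.13,-116.08,278.14],ee_rot=[179.74,.04,86.256])
import json
p,r=json.load(open('w1.json'));s1=dict(ee_pos=np.array(p),ee_rot=np.array(r))
obs=[('side',[279.35,266.24],None),('scene',[256.83,217.12],None),('wrist',[180+386/4,110+229/4],st),('wrist',[326*.7,275*.7],s1)]
import itertools
for sub in [(0,1),(0,1,2,3),(2,3)]:
  f=lambda X:np.concatenate([proj(obs[i][0],X,obs[i][2])[0]-obs[i][1] for i in sub])
  o=least_squares(f,[500,-97,36]);print(sub,o.x.round(1),o.fun.round(1))
"
```

```text
(0, 1) [501.6 -98.7  34.1] [ 0.2  0.1  0.2 -0.1]
(0, 1, 2, 3) [500.6 -97.3  30. ] [-0.5  0.8  0.7  0.4  1.1  0.8 -0.1  1.1]
(2, 3) [500.  -96.8  22.6] [ 0.7 -0.2  0.6  0.6]
```

The rocker is still on and its top is lower than I assumed (centre about z 31), so I hadn't reached it. I'll press again, lower, watching the force.

```bash
python3 -m crank '1 31 1 0 0 0 0;1 0 0 60 0 0 0;1 0 0 60 0 0 0;1 0 0 60 0 0 0;1 0 0 50 0 0 0;1 0 0 0 0 0 0;1 0 0 0 0 0 0'
python3 -m crank '1 0 0 3 0 0 0;1 0 0 3 0 0 0;1 0 0 0 0 0 0'
python3 -m crank '1 0 0 1 0 0 0;1 0 0 0 0 0 0'
python3 -m crank '1 0 0 1 0 0 0;1 0 0 0 0 0 0'
python3 -m crank '1 0 0 1 0 0 0;1 0 0 0 0 0 0'
```

```text
time_s: 15.6
ee_pos: [504.0, -84.8, 47.9]
ee_rot: [179.8, 0.0, 86.3]
force: [1.1, 0.5, 1.1]
gripper_width: -0.1
gripper_force: 0.0
time_s: 15.98
ee_pos: [502.6, -84.5, 40.7]
ee_rot: [179.9, 0.0, 86.3]
force: [-0.4, -0.2, 0.7]
gripper_width: 0.9
gripper_force: 0.0
time_s: 16.23
ee_pos: [502.3, -84.5, 39.2]
ee_rot: [-180.0, -0.0, 86.3]
force: [-0.6, -0.0, 0.4]
gripper_width: 0.4
gripper_force: 0.0
time_s: 16.48
ee_pos: [502.3, -84.5, 38.1]
ee_rot: [-180.0, -0.0, 86.3]
force: [0.0, 1.1, 0.3]
gripper_width: 0.3
gripper_force: 0.0
time_s: 16.73
ee_pos: [502.3, -84.5, 37.1]
ee_rot: [-180.0, -0.0, 86.3]
force: [-0.6, -1.0, -0.4]
gripper_width: 0.3
gripper_force: 0.0
```

```bash
python3 -m crank '1 0 0 1.5 0 0 0;1 0 0 0 0 0 0'
python3 -m crank '1 0 0 1.5 0 0 0;1 0 0 0 0 0 0'
python3 -c "
from h import *
c=proj('side',[502,-84.5,25])[0];print(c)
a=grab_frame('side')[225:305,230:330];b=grab_frame('scene')[180:260,210:310]
cv2.imwrite('pics/s5.png',cv2.resize(np.hstack([a,b]),None,fx=4,fy=4,interpolation=cv2.INTER_CUBIC))"
```

```text
time_s: 16.98
ee_pos: [502.3, -84.5, 35.6]
ee_rot: [-180.0, -0.0, 86.3]
force: [-0.5, 0.2, 0.6]
gripper_width: 0.3
gripper_force: 0.0
time_s: 17.23
ee_pos: [502.3, -84.4, 34.1]
ee_rot: [-180.0, -0.0, 86.3]
force: [0.2, -0.1, 0.2]
gripper_width: 0.7
gripper_force: 0.0
[276.27477836 264.76427795]
```

View pics/s5.png

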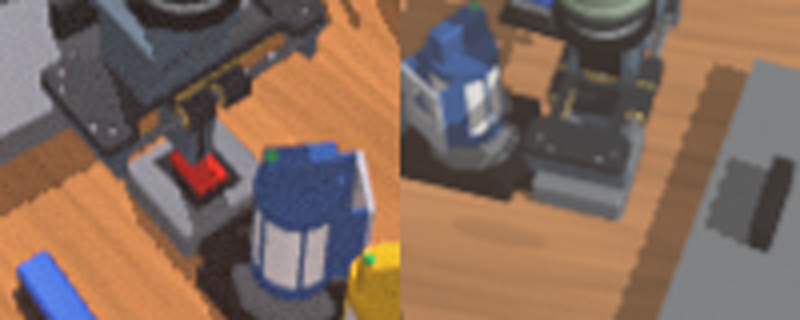

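The images are consistent with the tip still being slightly above the rocker, so I'll keep descending in small steps until I feel force.

```bash
python3 -m crank '1 0 0 1.5 0 0 0;1 0 0 0 0 0 0' | grep -E "ee_pos|force"
python3 -m crank '1 0 0 1.5 0 0 0;1 0 0 0 0 0 0'| grep -E "ee_pos|force"
python3 -m crank '1 0 0 1.5 0 0 0;1 0 0 0 0 0 0'| grep -E "ee_pos|force"
```

```text
ee_pos: [502.3, -84.5, 32.6]
force: [-0.2, -0.5, -0.1]
gripper_force: 0.0
ee_pos: [502.3, -84.4, 31.1]
force: [-0.2, 0.1, 0.5]
gripper_force: 0.0
ee_pos: [502.5, -84.3, 29.8]
force: [-1.0, 0.1, 0.5]
gripper_force: 0.5
```

```bash
python3 -m crank '1 0 0 1 0 0 0;1 0 0 0 0 0 0' | grep -E "ee_pos|force"
python3 -m crank '1 0 0 1 0 0 0;1 0 0 0 0 0 0'| grep -E "ee_pos|force"
python3 -m crank '1 0 0 1 0 0 0;1 0 0 0 0 0 0'| grep -E "ee_pos|force"
```

```text
ee_pos: [502.5, -84.4, 28.8]
force: [0.8, 1.9, 2.8]
gripper_force: 0.9
ee_pos: [502.5, -84.3, 28.1]
force: [-0.4, 3.4, 5.2]
gripper_force: 2.6
ee_pos: [502.6, -84.3, 28.0]
force: [-2.1, 2.6, 11.7]
gripper_force: 6.1
```

```bash
python3 -m crank '1 0 0 -60 0 0 0;1 0 0 -60 0 0 0;1 0 0 -60 0 0 0;1 -30 0 -60 0 0 0;1 0 0 0 0 0 0'
cat > rk.py <<'E'
from h import *
def mom(w):
  w=np.clip(w.astype(float),0,None);ys,xs=np.mgrid[:w.shape[0],:w.shape[1]];s=w.sum();mx=(w*xs).sum()/s;my=(w*ys).sum()/s
  return np.round([s/150,mx,my,(w*(xs-mx)**2).sum()/s,(w*(ys-my)**2).sum()/s,(w*(xs-mx)*(ys-my)).sum()/s],2)
for n in ['side','scene']:
  c=proj(n,[499.1,-95.6,36])[0].round().astype(int);h=11 if n=='side' else 10
  for i in (cv2.imread(f'pics/{n}0.png'),grab_frame(n)):
    w=i[c[1]-h:c[1]+h+1,c[0]-h:c[0]+h+1].astype(int);r=w[...,2]-w[...,1]-60;r[(w[...,1]>105)]=0
    print(n,'img',mom(r))
E
python3 rk.py
```

```text
time_s: 19.45
ee_pos: [502.9, -114.5, 267.2]
ee_rot: [179.4, 0.2, 86.2]
force: [-0.8, 0.3, -0.9]
gripper_width: 0.5
gripper_force: 0.0
side img [72.03 12.35 11.24  9.1   9.32  3.21]
side img [74.38 12.32 11.24  9.99  8.48  3.01]
scene img [26.98  8.83 11.12  9.59  3.62  0.44]
scene img [34.13  8.81 11.06  9.5   4.17  1.21]
```

The rocker is only pressed level because the pads' flat end spans the pivot. I'll tilt the tool 20 degrees so that the finger's +y edge presses the raised end.

```bash
python3 -m crank '1 0 0 0 0 -10 0;1 0 0 0 0 -10 0;1 20.7 -3 -7.5 0 0 0;1 18 0 49 0 0 0;1 18 0 49 0 0 0;1 18 0 49 0 0 0;1 18 0 49 0 0 0;1 0 0 0 0 0 0;1 0 0 0 0 0 0'
```

```text
time_s: 20.68
ee_pos: [499.5, -89.5, 54.4]
ee_rot: [180.0, 20.0, 86.4]
force: [1.0, 0.4, -0.3]
gripper_width: 0.4
gripper_force: 0.0
```

```bash
g='ee_pos|force'; python3 -m crank '1 2.7 0 7.5 0 0 0;1 2 0 5.6 0 0 0;1 0 0 0 0 0 0' | grep -E "$g"
python3 -m crank '1 .7 0 1.9 0 0 0;1 0 0 0 0 0 0'| grep -E "$g"
python3 -m crank '1 .7 0 1.9 0 0 0;1 0 0 0 0 0 0'| grep -E "$g"
python3 -m crank '1 .35 0 .95 0 0 0;1 0 0 0 0 0 0'| grep -E "$g"
```

```text
ee_pos: [498.9, -89.7, 40.0]
force: [-0.7, -0.3, 0.5]
gripper_force: 0.0
ee_pos: [499.1, -89.6, 37.9]
force: [0.4, -0.5, 0.4]
gripper_force: 0.0
ee_pos: [499.0, -89.6, 35.7]
force: [0.2, -0.1, 0.4]
gripper_force: 0.0
ee_pos: [499.0, -89.6, 34.8]
force: [-0.6, 0.1, 0.8]
gripper_force: 0.0
```

```bash
g='ee_pos|force'; python3 -m crank '1 .7 0 1.9 0 0 0;1 0 0 0 0 0 0' | grep -E "$g"
python3 -m crank '1 .5 0 1.4 0 0 0;1 0 0 0 0 0 0'| grep -E "$g"
python3 -m crank '1 .5 0 1.4 0 0 0;1 0 0 0 0 0 0'| grep -E "$g"
python3 -m crank '1 .35 0 .95 0 0 0;1 0 0 0 0 0 0'| grep -E "$g"
```

```text
ee_pos: [498.9, -89.6, 32.6]
force: [1.0, 0.2, 0.8]
gripper_force: 0.0
ee_pos: [499.0, -89.6, 31.2]
force: [-0.4, 0.7, 0.4]
gripper_force: 0.0
ee_pos: [499.2, -89.6, 29.9]
force: [-0.4, 0.2, 1.8]
gripper_force: 0.5
ee_pos: [499.2, -89.5, 28.8]
force: [-0.0, 1.1, 1.6]
gripper_force: 0.8
```

```bash
g='ee_pos|force'; python3 -m crank '1 .35 0 .95 0 0 0;1 0 0 0 0 0 0' | grep -E "$g"
python3 -m crank '1 .35 0 .95 0 0 0;1 0 0 0 0 0 0'| grep -E "$g"
python3 -m crank '1 .35 0 .95 0 0 0;1 0 0 0 0 0 0'| grep -E "$g"
```

```text
ee_pos: [499.1, -89.5, 27.7]
force: [0.4, 1.0, 0.9]
gripper_force: 0.8
ee_pos: [499.2, -89.6, 27.3]
force: [-1.7, 2.2, 6.1]
gripper_force: 3.4
ee_pos: [499.2, -89.6, 27.1]
force: [-2.7, 3.7, 12.2]
gripper_force: 6.4
```

```bash
python3 -m crank '-.3 -20 0 -55 0 0 0;-.3 -20 0 -55 0 0 0;-.3 -20 0 -55 0 0 0;-.3 -20 0 -55 0 0 0;-.3 0 0 0 0 10 0;-.3 0 0 0 0 10 0;-.3 0 0 0 0 0 0'
python3 rk.py
python3 -c "
from h import *
a=cv2.imread('pics/side0.png')[245:295,250:310];b=grab_frame('side')[245:295,250:310]
cv2.imwrite('pics/s6.png',cv2.resize(np.hstack([a,b]),None,fx=6,fy=6,interpolation=cv2.INTER_CUBIC))"
```

```text
time_s: 24.42
ee_pos: [498.6, -92.4, 259.9]
ee_rot: [-180.0, 0.1, 86.0]
force: [-0.2, 0.2, -0.2]
gripper_width: 59.5
gripper_force: 0.0
side img [72.03 12.35 11.24  9.1   9.32  3.21]
side img [64.11 12.35 11.24 10.51  7.49  2.37]
scene img [26.98  8.83 11.12  9.59  3.62  0.44]
scene img [34.83  8.78 10.9   8.59  4.56  1.55]
```

View pics/s6.png

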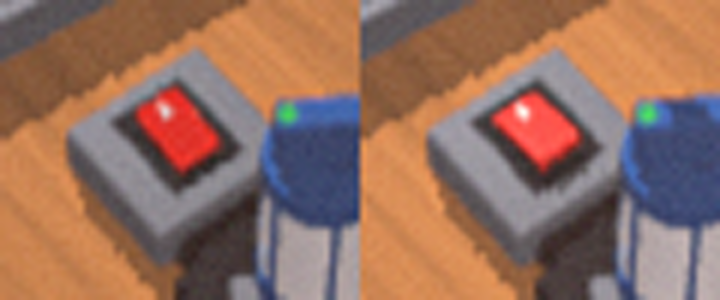

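```bash
python3 -c "
from h import *
from scipy.optimize import least_squares
R0=Ro.from_euler('z',-3.7,degrees=True).as_matrix()
L=np.array([(137,97),(185,83),(222,145),(182,172)])/6+[250,245]
Rr=np.array([(131,105),(180,90),(220,130),(182,168)])/6+[250,245]
def q(c,a,zo): # pivot c, top at zo above pivot
  return np.array([c+R0@[x,y*np.cos(a)-zo*np.sin(a),y*np.sin(a)+zo*np.cos(a)] for x,y in [(-12,18),(12,18),(12,-18),(-12,-18)]])
f=lambda v:np.r_[(proj('side',q(np.array([v[0],v[1],30]),v[2],5))-L).ravel(),(proj('side',q(np.array([v[0],v[1],30]),v[3],5))-Rr).ravel()]
o=least_squares(f,[499,-96,.1,-.1]);print(o.x,o.fun.round(1))
"
```

```text
[ 5.03918323e+02 -9.68703132e+01  4.95100000e-01  5.12266668e-03] [ 0.5  1.5 -0.7 -0.6  0.1  0.  -0.   0.1  0.5  0.6 -0.8 -1.3  0.5  0.7
 -0.1 -1.1]
```

The rocker now visibly tilts the other way and reached a firm stop at 12 N, so it is off. Next is the blue lantern: move above it with yaw about -33.6.

```bash
python3 -m crank '0.1 -53 1 0 0 0 0;0.1 -53 1 0 0 0 0;0.1 0 0 0 0 0 10;0.1 0 0 0 0 0 10;0.1 0 0 0 0 0 10;0.1 0 0 0 0 0 10;0.1 0 0 0 0 0 10;0.1 0 0 0 0 0 10;0.1 0 0 0 0 0 10;0.1 0 0 0 0 0 10' 
python3 -m crank '0.1 0 0 0 0 0 10;0.1 0 0 0 0 0 10;0.1 0 0 0 0 0 10;0.1 0 0 0 0 0 9.8;.1 0 0 0 0 0 0;.1 0 0 0 0 0 0'
python3 -c "
from h import *
s=env.state();f=grab_frame('wrist');print(s['ee_pos'],s['ee_rot'])
p=s['ee_pos'];print(proj('wrist',[[494,-198,175],[488.8,-285,175],p],s))
for n in ['screw1','board']:
  pass
cv2.imwrite('pics/w7.png',cv2.resize(f,(800,600)))
# screws crop from side/scene
a=grab_frame('side')[85:215,100:250];cv2.imwrite('pics/s7.png',cv2.resize(a,(750,650))[:600])
"
```

```text
time_s: 25.82
ee_pos: [494.5, -193.7, 259.2]
ee_rot: [180.0, 0.1, 6.2]
force: [1.3, -0.3, 0.7]
gripper_width: 41.1
gripper_force: 0.0
time_s: 26.58
ee_pos: [494.4, -194.5, 259.5]
ee_rot: [180.0, 0.0, -33.2]
force: [0.7, -0.7, 0.3]
gripper_width: 40.7
gripper_force: 0.0
[ 494.41178795 -194.53419484  259.54124481] [ 1.79972188e+02  3.72404820e-02 -3.32390926e+01]
[[284.09703011 207.06432768]
 [371.26152421 158.8019224 ]
 [281.35934823 242.61671482]]
```

View pics/w7.png

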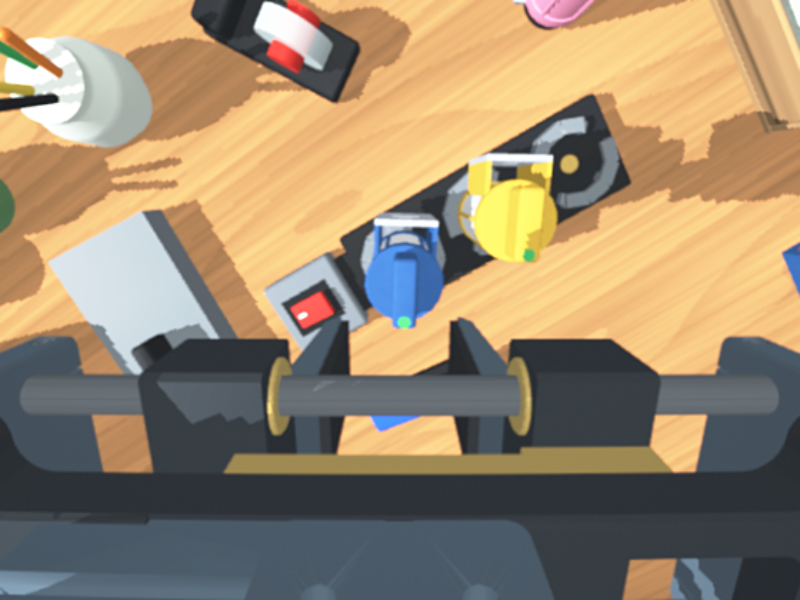

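View pics/s7.png

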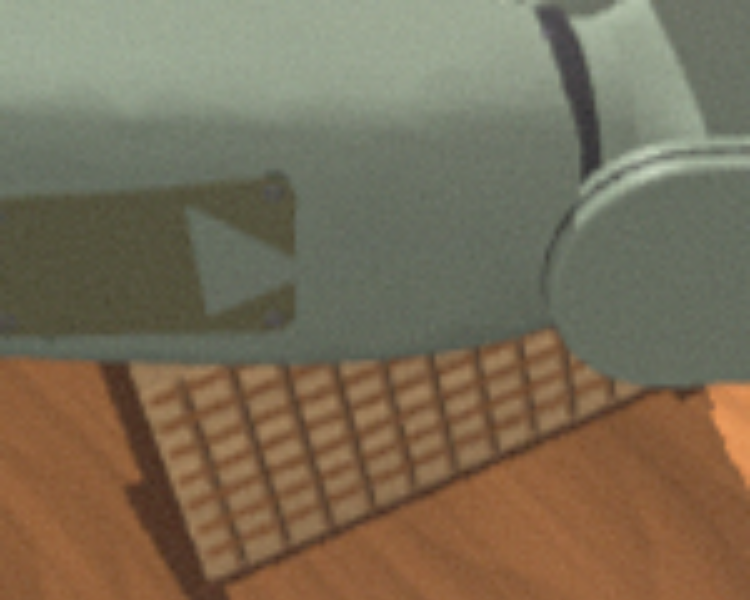

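The wrist picture shows blue at (403,280) and yellow at (520,220). Their separation is about 6 % smaller than predicted, which agrees with the late rocker contact: the reported z seems too low. I'll fit that bias together with the dock pose.

```bash
python3 -c "
from h import *
import json
from scipy.optimize import least_squares
p,r=json.load(open('w1.json'));s1=(p,r)
s4=([500.13,-116.08,278.14],[179.74,.04,86.256]);s7=([494.41,-194.53,259.54],[179.972,.037,-33.239])
k=np.array
L=lambda w,x,y,z:(w,x,y,z)
def bl(lx,ly,z,dy): a=np.radians(-30);return [lx*np.cos(a)-ly*np.sin(a),dy+lx*np.sin(a)+ly*np.cos(a),25+z]
O=[(s1,k([572,87])*.7,[46,-134,25]),(s1,k([606,163])*.7,[-46,-134,25]),(s1,k([552,147])*.7,[0,-88,25]),
(s1,k([384,190])*.7,bl(42,22,112,88)),(s1,k([437,192])*.7,bl(42,-22,112,88)),(s1,k([478,136])*.7,bl(42,22,112,0)),(s1,k([532,136])*.7,bl(42,-22,112,0)),
(s7,k([569,163])*.7,[0,-88,25]),(s7,k([596,95])*.7,[46,-134,25]),(s7,k([630,183])*.7,[-46,-134,25]),
(s7,k([404,322])*.7,bl(-23,0,150,88)),(s7,k([529,256])*.7,bl(-23,0,150,0)),
(s7,k([375,217])*.7,bl(42,22,112,88)),(s7,k([437,217])*.7,bl(42,-22,112,88)),(s7,k([477,156])*.7,bl(42,22,112,0)),(s7,k([552,156])*.7,bl(42,-22,112,0)),
(s4,k([275,122])/4+[180,110],[-37.5,225,30]),(s4,k([497,122])/4+[180,110],[37.5,225,30]),(s4,k([283,330])/4+[180,110],[-37.5,150,30]),(s4,k([492,328])/4+[180,110],[37.5,150,30])]
def f(v,bxy=True):
  out=[]
  for (p,r),px,X in O:
    W=np.array([v[0],v[1],0])+Ro.from_euler('z',v[2],degrees=True).apply(X)
    out+=list(proj('wrist',W,dict(ee_pos=np.array(p)+[0,0,v[3]],ee_rot=r))[0]-px)
  return np.array(out)
o=least_squares(f,[489,-285,-3.6,0],loss='soft_l1',f_scale=2);print(o.x.round(2));print(f(o.x).reshape(-1,2).round(1).tolist())
o=least_squares(lambda v:f(np.r_[v,0]),[489,-285,-3.6],loss='soft_l1',f_scale=2);print('nob',o.x.round(2),o.cost)
"
```

```text
[ 488.67 -287.72   -3.63    9.73]
[[-0.1, -2.3], [0.2, 0.6], [-1.1, -0.3], [0.5, -0.2], [-0.2, -1.2], [-0.4, -0.1], [-0.9, 0.5], [-1.2, 0.0], [-2.7, -2.4], [0.4, -0.5], [2.4, 1.3], [-1.5, 2.3], [1.1, 2.3], [0.9, 2.6], [6.8, 0.5], [-1.4, 1.1], [3.5, 0.9], [1.1, 0.8], [2.7, 0.8], [1.3, 1.2]]
nob [ 489.32 -286.     -3.43] 60.23673885508886
```

```bash
g='ee_pos|force|width'; python3 -m crank '.1 2.6 3.9 0 0 0 0;.1 0 0 50 0 0 0;.1 0 0 40 0 0 0;.1 0 0 14 0 0 0;.1 0 0 0 0 0 0;.1 0 0 0 0 0 0' 30| grep -E "$g"
python3 -m crank '.1 0 0 3 0 0 0;.1 0 0 0 0 0 0'| grep -E "$g"
python3 -m crank '.1 0 0 3 0 0 0;.1 0 0 0 0 0 0'| grep -E "$g"
python3 -m crank '.1 0 0 2 0 0 0;.1 0 0 0 0 0 0'| grep -E "$g"
```

```text
ee_pos: [495.5, -200.8, 157.6]
force: [-0.4, -0.6, -0.3]
gripper_width: 40.8
gripper_force: 0.0
ee_pos: [494.5, -200.2, 153.4]
force: [0.1, 0.3, 0.3]
gripper_width: 41.3
gripper_force: 0.0
ee_pos: [494.1, -200.0, 149.7]
force: [-0.4, 1.1, 0.0]
gripper_width: 40.9
gripper_force: 0.0
ee_pos: [494.2, -200.1, 147.6]
force: [-0.3, -1.0, 0.1]
gripper_width: 41.0
gripper_force: 0.0
```

```bash
python3 -m crank '1 0 0 0 0 0 0;1 0 0 0 0 0 0;1 0 0 0 0 0 0;1 0 0 0 0 0 0;1 0 0 0 0 0 0' 30; python3 -c "
from h import *
s=env.state();print(s['torque'])
f=grab_frame('wrist');cv2.imwrite('pics/w8.png',f)"
```

```text
time_s: 28.8
ee_pos: [494.3, -200.2, 147.9]
ee_rot: [-180.0, -0.0, -33.5]
force: [-0.4, -0.9, 1.5]
gripper_width: 15.7
gripper_force: 30.0
[0.05395209 0.14120756 0.03670235]
```

View pics/w8.png

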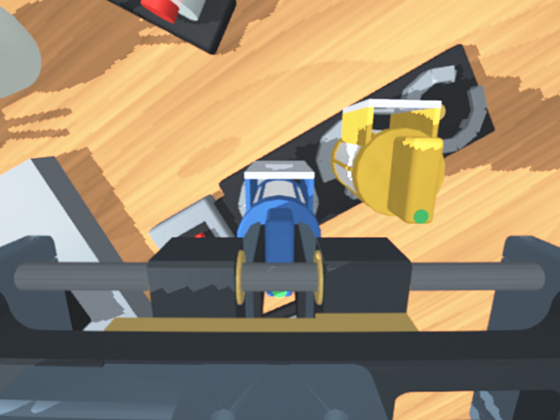

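Blue is gripped with the bar centred (15.7 mm, no side force) and its plate is square at (280,172). I'll unlock it with +60 degrees.

```bash
python3 -m crank '1 0 0 0 0 0 -7;1 0 0 0 0 0 -7;1 0 0 0 0 0 -7;1 0 0 0 0 0 0'
python3 -m crank '1 0 0 0 0 0 -7;1 0 0 0 0 0 -7;1 0 0 0 0 0 -7;1 0 0 0 0 0 0'
python3 -m crank '1 0 0 0 0 0 -7;1 0 0 0 0 0 -7;1 0 0 0 0 0 -4;1 0 0 0 0 0 0'
```

```text
time_s: 29.35
ee_pos: [494.2, -200.5, 147.9]
ee_rot: [180.0, -0.0, -12.5]
force: [-0.7, -1.4, -0.2]
gripper_width: 15.9
gripper_force: 30.0
time_s: 29.85
ee_pos: [494.3, -200.3, 147.8]
ee_rot: [180.0, -0.0, 8.4]
force: [-0.2, -1.4, -0.3]
gripper_width: 15.7
gripper_force: 30.0
time_s: 30.35
ee_pos: [494.7, -200.0, 147.8]
ee_rot: [180.0, -0.1, 26.3]
force: [1.4, -0.7, -0.6]
gripper_width: 15.9
gripper_force: 30.0
```

```bash
python3 -m crank '1 0 0 -4 0 0 0;1 0 0 -6 0 0 0;1 0 0 -8 0 0 0;1 0 0 0 0 0 0' 45
python3 -m crank '1 0 0 -25 0 0 0;1 0 0 -40 0 0 0;1 0 0 -45 0 0 0;1 0 0 -10 0 0 0;1 0 0 0 0 0 0;1 0 0 0 0 0 0'
python3 -c "
from h import *
s=env.state();f=grab_frame('scene');cv2.imwrite('pics/s9.png',np.hstack([cv2.resize(f[140:270,120:280],(640,520))]))
for n in ['scene','side']:
  grab_frame(n)
  for t in ['board','screw1','lantern_blue']: print(n,t,[(np.round(d['point']).tolist(),round(d['p'],2)) for d in models.search_frame(t,n)][:3])
"
```

```text
time_s: 30.85
ee_pos: [494.6, -200.4, 166.8]
ee_rot: [179.9, -0.0, 26.5]
force: [0.4, 0.7, -1.6]
gripper_width: 15.7
gripper_force: 45.0
time_s: 31.6
ee_pos: [493.2, -199.7, 283.6]
ee_rot: [-179.8, 0.2, 26.5]
force: [-0.4, -0.2, -2.7]
gripper_width: 15.8
gripper_force: 45.0
scene board [([580.0, 363.0, 178.0], 0.79), ([510.0, -218.0, 26.0], 0.54)]
scene screw1 [([580.0, 358.0, 178.0], 0.59), ([774.0, -48.0, 88.0], 0.59)]
scene lantern_blue [([636.0, -428.0, 98.0], 0.88), ([512.0, -187.0, 265.0], 0.68)]
side board [([438.0, 372.0, 86.0], 0.57)]
side screw1 [([439.0, 374.0, 87.0], 0.87), ([478.0, -266.0, 27.0], 0.2)]
side lantern_blue [([601.0, -448.0, 104.0], 0.68), ([475.0, -211.0, 253.0], 0.58)]
```

View pics/s9.png

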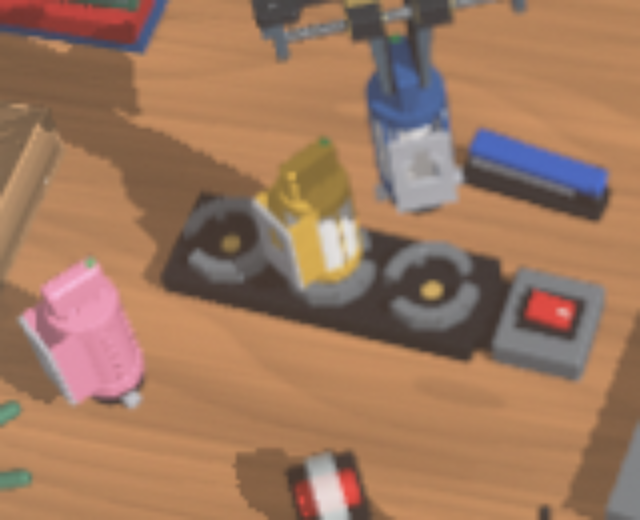

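The blue lantern hangs clear of the dock and well2 is empty at (430,290). Next I'll locate the screws automatically in the first side and scene pictures, when the arm was out of the way.

Run:
```python
from h import *
for n,reg in [("side",(110,250,90,200)),("scene",(385,440,155,310))]:
    g=cv2.imread(f"pics/{n}0.png").astype(int);x0,x1,y0,y1=reg
    w=g[y0:y1,x0:x1].max(2).astype(np.uint8)
    bh=cv2.morphologyEx(w,cv2.MORPH_BLACKHAT,np.ones((11,11),np.uint8))
    m=(w<75).astype(np.uint8)
    N,lab,stt,cen=cv2.connectedComponentsWithStats(m)
    for i in range(1,N):
        if stt[i,4]>=4: print(n,(cen[i]+[x0,y0]).round(1),stt[i].tolist(),unproj(n,cen[i]+[x0,y0],215)[0].round(1))
```

```text
side [211.1 122.3] [100, 31, 3, 4, 9] [610.9 342.3 215. ]
side [158.  127.4] [46, 37, 5, 2, 5] [476.  428.6 215. ]
side [141.5 133.5] [30, 43, 4, 2, 4] [424.2 436.3 215. ]
side [181.4 134.3] [70, 43, 4, 4, 14] [511.4 354.6 215. ]
side [119.8 147.6] [6, 51, 8, 15, 33] [345.4 421.6 215. ]
side [149.9 146.6] [38, 55, 5, 4, 17] [412.9 368.2 215. ]
side [124.6 160.1] [13, 67, 4, 7, 9] [330.4 365.2 215. ]
side [121.8 159.5] [11, 68, 3, 4, 4] [325.7 372.6 215. ]
side [125.8 166.4] [13, 74, 6, 5, 10] [320.7 340.  215. ]
side [128.2 171.7] [17, 80, 3, 4, 6] [315.6 317.  215. ]
side [131.  178.6] [20, 87, 3, 4, 5] [308.4 288.  215. ]
side [135.5 190. ] [25, 99, 2, 3, 4] [296.7 242.5 215. ]
side [133.8 193. ] [23, 102, 3, 3, 4] [287.9 236.  215. ]
side [136.8 196.2] [25, 103, 4, 7, 9] [288.2 220.6 215. ]
scene [419.1 186. ] [33, 29, 3, 5, 7] [415.  367.2 215. ]
scene [414.3 213. ] [28, 56, 3, 5, 10] [513.3 354.3 215. ]
scene [434.3 215. ] [45, 58, 10, 5, 27] [508.4 410.5 215. ]
scene [409.2 242.8] [23, 85, 3, 6, 13] [612.7 342.2 215. ]
scene [403.9 278.9] [5, 103, 27, 42, 178] [721.5 331.7 215. ]
```

The screws agree between both cameras: heads at (612,342), (512,354) and (414,368). I'll check robot frame against the fixed cameras using the gold contacts in the empty wells.

Run:
```python
from h import *
for n in ["side","scene"]:
    g=grab_frame(n).astype(int)
    for nm,X in [("well0",[483.1,-375,25]),("well2",[494.3,-199.4,25])]:
        c=proj(n,X)[0].round().astype(int);w=g[c[1]-8:c[1]+9,c[0]-8:c[0]+9]
        sat=w[...,2]-w[...,0];m=(sat>45)
        N,lab,stt,cen=cv2.connectedComponentsWithStats(m.astype(np.uint8))
        for i in range(1,N):
            if stt[i,4]<40: print(n,nm,X,stt[i,4],unproj(n,cen[i]+c-8,26)[0].round(1))
```

```text
side well0 [483.1, -375, 25] 39 [ 482.6 -374.7   26. ]
side well2 [494.3, -199.4, 25] 37 [ 493.5 -199.4   26. ]
scene well0 [483.1, -375, 25] 15 [ 485.7 -373.5   26. ]
scene well2 [494.3, -199.4, 25] 25 [ 497.2 -198.2   26. ]
```

```bash
python3 -m crank '1 0 0 0 0 0 -9.4;1 0 0 0 0 0 -9.4;1 0 0 0 0 0 -9.4;1 0 0 0 0 0 -9.4;1 0 0 0 0 0 -9.4;1 0 0 0 0 0 -9.2;1 0 0 0 0 0 0'
python3 -m crank '1 25 2.6 0 0 0 0;1 45 5 0 0 0 0;1 50 5 0 0 0 0;1 50 5 0 0 0 0;1 50 5 0 0 0 0;1 50 5 0 0 0 0;1 50 5 0 0 0 0;1 40 5 0 0 0 0;1 20 0 0 0 0 0;1 0 0 0 0 0 0'
python3 -m crank '1 0 0 0 0 0 0;1 0 0 0 0 0 0'
```

```text
time_s: 33.02
ee_pos: [494.3, -200.2, 285.9]
ee_rot: [180.0, -0.0, 82.6]
force: [-0.6, 0.3, -3.6]
gripper_width: 15.8
gripper_force: 4.5
time_s: 34.28
ee_pos: [579.5, 172.5, 285.5]
ee_rot: [-180.0, 0.0, 82.7]
force: [-0.1, -0.7, -1.7]
gripper_width: 15.4
gripper_force: 45.0
time_s: 34.52
ee_pos: [579.5, 170.6, 286.2]
ee_rot: [180.0, 0.0, 82.6]
force: [0.0, -0.1, -2.6]
gripper_width: 15.8
gripper_force: 45.0
```

The grip slackened for a moment at t=33 s, so I'll check for slip by triangulating the green light on the blue lantern against yellow's.

```bash
cat > lamp.py <<'E'
from h import *
from scipy.optimize import least_squares
def lamps():
    out={}
    for n in ["side","scene"]:
        g=grab_frame(n).astype(int);m=((g[...,1]-g[...,2]>45)&(g[...,1]-g[...,0]>15)).astype(np.uint8)
        N,lab,stt,cen=cv2.connectedComponentsWithStats(m)
        wt=(g[...,1]-g[...,2]).clip(0)
        L=[]
        for i in range(1,N):
            if 2<=stt[i,4]<=40:
                ys,xs=np.nonzero(lab==i);w=wt[ys,xs];L.append((np.array([(xs*w).sum(),(ys*w).sum()])/w.sum(),stt[i,4]))
        out[n]=L
    return out
def tri(a,b):
    f=lambda X:np.r_[proj("side",X)[0]-a,proj("scene",X)[0]-b]
    o=least_squares(f,[500,0,200]);return o.x,np.abs(o.fun).max()
if __name__=="__main__":
    L=lamps();s=env.state();print(s["ee_pos"])
    for a,_ in L["side"]:
        for b,_ in L["scene"]:
            X,e=tri(a,b)
            if e<2 and 100<X[2]<400: print(X.round(1),round(e,2),a.round(1),b.round(1))
    for n in ["scene","side"]: 
        print([np.round(d['point']) for d in models.search_frame('lantern_blue',n)])
E
python3 lamp.py
```

```text
[579.63999091 170.91628431 286.19081874]
[773.5 149.8 119.2] 0.89 [292.9 154.2] [326.5 299.1]Traceback (most recent call last):
  File "lamp.py", line 22, in <module>
    X,e=tri(a,b)
        ~~~^^^^^
  File "lamp.py", line 17, in tri
    o=least_squares(f,[500,0,200]);return o.x,np.abs(o.fun).max()
    return func(*args, **kwargs)
    vector_fun = VectorFunction(
        fun_wrapped,
    ...<6 lines>...
        workers=workers
    )
    self.J, dct = approx_derivative(
                  ~~~~~~~~~~~~~~~~~^
        self.fun_wrapped, self.x, f0=self.f, **finite_diff_options
        ^^^^^^^^^^^^^^^^^^^^^^^^^^^^^^^^^^^^^^^^^^^^^^^^^^^^^^^^^^
    )
    ^
    J, _nfev = _dense_difference(fun_wrapped, x0, f0, h,
               ~~~~~~~~~~~~~~~~~^^^^^^^^^^^^^^^^^^^^^^^^
                             use_one_sided, method,
                             ^^^^^^^^^^^^^^^^^^^^^^
                             mf)
                             ^^^
    df = [f_eval - f0 for f_eval in f_evals]
                                    ^^^^^^^
    f = np.atleast_1d(self.fun(x, *self.args, **self.kwargs))
                      ~~~~~~~~^^^^^^^^^^^^^^^^^^^^^^^^^^^^^^
    return np.atleast_1d(self.fun(x))
                         ~~~~~~~~^^^
    return self.f(x, *self.args, **self.kwargs)
           ~~~~~~^^^^^^^^^^^^^^^^^^^^^^^^^^^^^^
  File "lamp.py", line 16, in <lambda>
    f=lambda X:np.r_[proj("side",X)[0]-a,proj("scene",X)[0]-b]
                     ~~~~^^^^^^^^^^
  File "h.py", line 13, in proj
    K,k1,R,t=cam(n,st);c=np.atleast_2d(X)@R.T+t;s=c[:,:2]/c[:,2:];r2=(s**2).sum(1,keepdims=True)
             ~~~^^^^^^
  File "h.py", line 5, in cam
    m=camera_model(n); K=np.array(m["K"]);k1=m["k1"]
ValueError: time passes only in moves, steps and waits
```

```bash
python3 - <<'E'
import re
t=open('h.py').read()
t=t.replace('    m=camera_model(n); K','    m=C0(n); K').replace('def cam(','import functools\n@functools.lru_cache(None)\ndef C0(n): return camera_model(n)\ndef cam(')
open('h.py','w').write(t)
E
python3 lamp.py
```

```text
[579.67278725 171.2991435  286.07614772]
[776.4 151.  116. ] 0.5 [292.9 154.2] [326.4 300.8]
[786.2 -55.2 134.6] 0.0 [342.6 183.7] [249.7 287.5]
[ 829.7 -503.3  239.7] 1.28 [506.2 249.6] [ 75.3 252.7]
[ 902.3 -498.1  164.9] 0.04 [506.2 249.6] [ 74.9 290.5]
[ 850.8 -554.2  229.5] 0.15 [529. 261.] [ 54.5 258. ]
[ 888.9 -540.4  168.6] 0.61 [519.5 262.5] [ 61.4 282.1]
[ 837.3 -528.   200.4] 0.88 [509. 264.] [ 69.  260.5]
[ 893.8 -520.   133.9] 1.84 [509. 264.] [ 74.9 290.5]
[ 755.5 -454.   189.2] 1.5 [459.5 266. ] [107.2 241.3]
[ 765.4 -447.   172.1] 1.53 [459.5 266. ] [113.1 247.6]
[ 836.8 -570.5  196.5] 1.72 [524.7 276.8] [ 54.5 258. ]
[ 854.6 -567.8  174. ] 0.23 [524.7 276.8] [ 57.8 267.8]
[ 746.2 -466.6  168.1] 0.89 [459.5 276.5] [107.2 241.3]
[ 747.3 -455.   138.9] 1.78 [451.  279.3] [113.1 247.6]
[ 751.2 -456.8  144. ] 0.16 [454.5 278. ] [113.1 247.6]
[array([600., 169., 234.]), array([ 632., -428.,   97.])]
[array([564., 153., 244.]), array([ 603., -451.,  105.]), array([ 481., -264.,   26.])]
```

Run:
```python
from h import *
s=env.state();p=s["ee_pos"];o=np.array([p[0],p[1],p[2]-147.8+25]);d=np.array([.127,.992,0]);l=np.array([-.992,.127,0])
ring=lambda r,z:[o+[r*np.cos(a),r*np.sin(a),z] for a in np.linspace(0,6.28,25)]
ims=[]
for n in ["scene","side"]:
    g=grab_frame(n);c=proj(n,o+[0,0,75])[0].round().astype(int);S=8
    w=cv2.resize(g[c[1]-37:c[1]+38,c[0]-25:c[0]+25],None,fx=S,fy=S,interpolation=cv2.INTER_CUBIC)
    T=lambda X:((proj(n,np.array(X))-c+[25,37]+.5)*S).astype(int)
    cv2.polylines(w,[T(ring(24,0))],True,(0,0,255));cv2.polylines(w,[T(ring(28,118))],True,(0,255,0))
    cv2.polylines(w,[T([o+44*d+22*l+[0,0,35],o+44*d+22*l+[0,0,112],o+44*d-22*l+[0,0,112],o+44*d-22*l+[0,0,35]])],True,(0,255,255))
    ims.append(w)
cv2.imwrite("pics/last.png",np.hstack(ims));print(ims[0].shape)
```

```text
(600, 400, 3)
```

View pics/last.png

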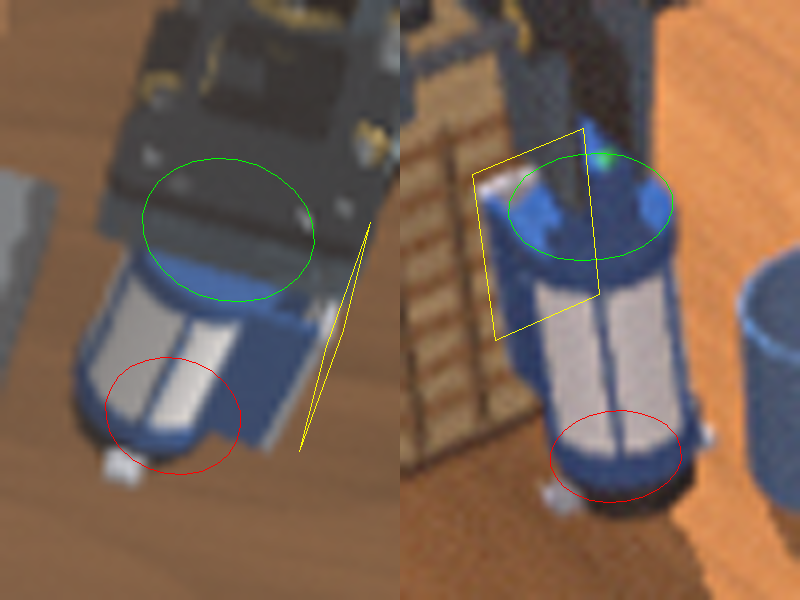

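The overlay shows the lantern turned in the grip: its foot has swung away from the board and its plate side is lower. I'll fit the tilt.

Run:
```python
from h import *
from scipy.optimize import least_squares
p=np.array([579.67,171.2,286.1]);o=np.array([p[0],p[1],p[2]-147.8+25]);B=np.array([[.127,.992,0],[-.992,.127,0],[0,0,1]]).T
S=8
obs=[("scene",(0,-33,5),(122,470)),("scene",(44,-22,35),(265,450)),("scene",(44,-22,112),(325,310)),
("side",(0,33,5),(160,497)),("side",(0,-33,5),(307,437)),("side",(44,22,112),(80,190)),("side",(-20,0,150),(203,158))]
c={n:proj(n,o+[0,0,75])[0].round().astype(int) for n in ("scene","side")}
def f(v):
    R=Ro.from_euler('y',v[0],degrees=True); out=[]
    for n,X,px in obs:
        Y=R.apply(np.array(X)-[0,0,138])+[v[1],0,138+v[2]]
        q=(proj(n,o+B@Y)[0]-c[n]+[25,37]+.5)*S; out+=list((q-px)/S)
    return np.array(out)
for x0 in (0,10):
    r=least_squares(f,[x0,0,0],loss='soft_l1');print(r.x.round(2),r.fun.reshape(-1,2).round(1).tolist())
r=least_squares(lambda v:f([0,*v]),[0,0]);print(r.x,r.cost)
```

```text
[ 4.81 -1.96  1.24] [[-0.7, 0.3], [0.2, -0.6], [0.3, 2.6], [-0.7, 0.4], [0.6, -1.0], [0.1, -0.4], [1.6, 0.1]]
[ 4.81 -1.96  1.24] [[-0.7, 0.3], [0.2, -0.6], [0.3, 2.6], [-0.7, 0.4], [0.6, -1.0], [0.1, -0.4], [1.6, 0.1]]
[-8.97513147  1.93995146] 13.610506374941817
```

```bash
python3 -m crank '1 0 0 0 0 4.8 0;1 35 3.3 3 0 0 0;1 35 3.3 3 0 0 0;1 37 3.2 3 0 0 0;1 -2 0 23.2 0 0 0;1 0 0 0 0 0 0;1 0 0 0 0 0 0;1 0 0 0 0 0 0'
python3 - <<'E'
from h import *
from scipy.optimize import least_squares
s=env.state();p=s["ee_pos"];print(p,s["ee_rot"])
E
```

```text
time_s: 35.92
ee_pos: [603.5, 277.0, 263.9]
ee_rot: [179.9, -4.9, 82.7]
force: [-0.2, -0.1, -2.2]
gripper_width: 15.5
gripper_force: 45.0
[603.47025865 276.98457841 263.91137119] [179.89207774  -4.86410138  82.7008548 ]
```

```bash
g='ee_pos|^force|width'; python3 -m crank '1 0 0 1 0 0 0;1 10 0 .85 0 0 0;1 5 0 .4 0 0 0;1 0 0 0 0 0 0'| grep -E "$g"
python3 -m crank '1 3 0 .25 0 0 0;1 0 0 0 0 0 0'| grep -E "$g"
python3 -m crank '1 3 0 .25 0 0 0;1 0 0 0 0 0 0'| grep -E "$g"
python3 -m crank '1 3 0 .25 0 0 0;1 0 0 0 0 0 0'| grep -E "$g"
```

```text
ee_pos: [604.9, 292.9, 261.4]
force: [-0.0, -0.2, -2.7]
gripper_width: 15.6
ee_pos: [605.2, 295.4, 261.5]
force: [-0.4, -0.0, -3.0]
gripper_width: 15.8
ee_pos: [605.7, 298.4, 261.6]
force: [-0.3, -0.6, -2.5]
gripper_width: 15.7
ee_pos: [606.0, 301.5, 261.6]
force: [0.9, -0.1, -1.8]
gripper_width: 15.6
```

```bash
g='ee_pos|^force|width'; python3 -m crank '1 2 0 .17 0 0 0;1 0 0 0 0 0 0'| grep -E "$g"
python3 -m crank '1 2 0 .17 0 0 0;1 0 0 0 0 0 0'| grep -E "$g"
python3 -m crank '1 2 0 .17 0 0 0;1 0 0 0 0 0 0'| grep -E "$g"
```

```text
ee_pos: [606.3, 303.3, 261.6]
force: [-0.3, -0.3, -1.8]
gripper_width: 15.5
ee_pos: [606.6, 305.3, 261.6]
force: [0.0, -0.9, -1.6]
gripper_width: 15.7
ee_pos: [606.8, 307.3, 261.6]
force: [0.4, 0.4, -2.9]
gripper_width: 15.7
```

```bash
g='ee_pos|^force|width'; python3 -m crank '1 1.5 0 .13 0 0 0;1 0 0 0 0 0 0'| grep -E "$g"
python3 -m crank '1 1.5 0 .13 0 0 0;1 0 0 0 0 0 0'| grep -E "$g"
python3 -m crank '1 1.5 0 .13 0 0 0;1 0 0 0 0 0 0'| grep -E "$g"
```

```text
ee_pos: [607.0, 308.8, 261.6]
force: [0.3, -0.3, -2.5]
gripper_width: 15.8
ee_pos: [607.2, 309.9, 261.6]
force: [-0.1, -0.9, -2.0]
gripper_width: 15.4
ee_pos: [607.2, 310.0, 261.8]
force: [-1.4, -5.6, 0.5]
gripper_width: 15.8
```

```bash
g='ee_pos|^force|width'; python3 -m crank '1 -2 0 -.17 0 0 0;1 -.4 0 5 0 0 0;1 0 0 0 0 0 0'| grep -E "$g"
python3 -m crank '1 -.4 0 5 0 0 0;1 0 0 0 0 0 0'| grep -E "$g"
python3 -m crank '1 -.4 0 5 0 0 0;1 0 0 0 0 0 0'| grep -E "$g"
```

```text
ee_pos: [606.9, 309.9, 255.7]
force: [-0.3, 0.9, -2.6]
gripper_width: 15.9
ee_pos: [606.9, 309.9, 250.8]
force: [-0.9, -0.2, -2.6]
gripper_width: 15.5
ee_pos: [606.9, 309.9, 245.9]
force: [-0.3, -0.3, -2.4]
gripper_width: 15.9
```

```bash
g='ee_pos|^force|width'; python3 -m crank '1 -.25 0 3 0 0 0;1 0 0 0 0 0 0'| grep -E "$g"
python3 -m crank '1 -.15 0 2 0 0 0;1 0 0 0 0 0 0'| grep -E "$g"
python3 -m crank '1 -.15 0 2 0 0 0;1 0 0 0 0 0 0'| grep -E "$g"
python3 -m crank '1 -.08 0 1 0 0 0;1 0 0 0 0 0 0'| grep -E "$g"
```

```text
ee_pos: [607.0, 309.8, 243.3]
force: [0.1, 0.7, -2.9]
gripper_width: 15.6
ee_pos: [607.1, 309.8, 241.4]
force: [0.0, 0.2, -2.6]
gripper_width: 15.4
ee_pos: [607.3, 309.8, 240.4]
force: [0.1, -1.2, 1.0]
gripper_width: 15.7
ee_pos: [607.4, 309.8, 240.0]
force: [-1.3, -1.8, 5.1]
gripper_width: 15.7
```

Blue stopped on the screw at the expected height (240 against 239.8). I'll release it and back off upward.

```bash
python3 -m crank '1 0 0 -.5 0 0 0;0.1 0 0 0 0 0 0;0.1 0 0 0 0 0 0;0.1 0 0 0 0 0 0;0.1 1 0 -12 0 0 0;0.1 3 0 -35 0 0 0;0.1 4 0 -50 0 0 0;0.1 0 0 0 0 -4.8 0;0.1 0 0 0 0 0 0'
python3 - <<'E'
from h import *
s=env.state();print(s["force"],s["ee_pos"])
for n in ["scene","side"]:
    f=grab_frame(n);cv2.imwrite(f"pics/{n}_h.png",f)
    print(n,[(np.round(d['point']),round(d["p"],2)) for d in models.search_frame('lantern_blue',n)])
E
```

```text
time_s: 41.68
ee_pos: [607.3, 310.9, 336.9]
ee_rot: [179.9, -0.1, 82.8]
force: [-0.6, -0.9, -0.4]
gripper_width: 41.2
gripper_force: 0.0
[-0.59045627 -0.93574053 -0.43145934] [607.27698237 310.91154823 336.93624777]
scene [(array([ 633., -429.,   96.]), 0.82), (array([623., 310., 216.]), 0.71)]
side [(array([595., 294., 203.]), 0.97), (array([ 602., -448.,  104.]), 0.87), (array([748., -64.,  79.]), 0.2)]
```

```bash
python3 -m crank '0.1 -50 -3.5 0 0 0 0;0.1 -51 -3.5 0 0 0 0;0.1 -51 -3.5 0 0 0 0;0.1 -51 -3.5 0 0 0 0;0.1 -51 -3.5 0 0 0 0;0.1 -51 -3.5 0 0 0 0;0.1 -51 -3.5 0 0 0 0;0.1 -51 -3.6 0 0 0 0;0.1 -51 -3.6 0 0 0 0;0.1 -51 -3.6 0 0 0 0'
python3 -m crank '0.1 -50 -3.6 0 0 0 0;0.1 -50 -3.6 0 0 0 0;.1 0 0 0 0 0 10;.1 0 0 0 0 0 10;.1 0 0 0 0 0 10;.1 0 0 0 0 0 10;.1 0 0 0 0 0 10;.1 0 0 0 0 0 10;.1 0 0 0 0 0 10;.1 0 0 0 0 0 10'
python3 -m crank '.1 0 0 0 0 0 10;.1 0 0 0 0 0 10;.1 0 0 0 0 0 10;.1 0 0 0 0 0 6.4;.1 0 0 0 0 0 0;.1 0 0 0 0 0 0'
```

```text
time_s: 43.12
ee_pos: [506.5, -192.6, 336.1]
ee_rot: [180.0, -0.0, 82.7]
force: [-0.4, -1.3, 0.2]
gripper_width: 41.3
gripper_force: 0.0
time_s: 44.38
ee_pos: [487.2, -289.2, 335.9]
ee_rot: [-180.0, 0.0, 2.4]
force: [-0.0, 0.1, -0.1]
gripper_width: 40.9
gripper_force: 0.0
time_s: 45.12
ee_pos: [487.5, -289.2, 336.2]
ee_rot: [-180.0, 0.0, -33.6]
force: [0.6, 0.8, -0.3]
gripper_width: 40.9
gripper_force: 0.0
```

```bash
python3 -m crank '.1 .3 -1.7 0 0 0 0;.1 0 0 55 0 0 0;.1 0 0 55 0 0 0;.1 0 0 50 0 0 0;.1 0 0 20 0 0 0;.1 0 0 8 0 0 0;.1 0 0 0 0 0 0;.1 0 0 0 0 0 0' 
python3 -m crank '1 0 0 0 0 0 0;1 0 0 0 0 0 0;1 0 0 0 0 0 0;1 0 0 0 0 0 0;1 0 0 0 0 0 0' 40
```

```text
time_s: 46.12
ee_pos: [489.9, -288.3, 149.6]
ee_rot: [-180.0, -0.2, -33.7]
force: [-0.1, -0.0, 0.1]
gripper_width: 41.1
gripper_force: 0.0
time_s: 46.75
ee_pos: [489.2, -287.8, 148.6]
ee_rot: [-180.0, -0.0, -33.7]
force: [-0.2, 1.9, 3.5]
gripper_width: 15.8
gripper_force: 40.0
```

```bash
python3 -m crank '1 0 0 0 0 0 -7;1 0 0 0 0 0 -7;1 0 0 0 0 0 -7;1 0 0 0 0 0 -7;1 0 0 0 0 0 -7;1 0 0 0 0 0 0'
python3 -m crank '1 0 0 0 0 0 -7;1 0 0 0 0 0 -7;1 0 0 0 0 0 -7;1 0 0 0 0 0 -4;1 0 0 0 0 0 0'
python3 -m crank '1 0 0 -4 0 0 0;1 0 0 -6 0 0 0;1 0 0 -8 0 0 0;1 0 0 0 0 0 0' 45
```

```text
time_s: 47.5
ee_pos: [489.2, -288.4, 148.6]
ee_rot: [179.9, -0.0, 1.3]
force: [0.1, -0.7, 1.4]
gripper_width: 15.7
gripper_force: 40.0
time_s: 48.12
ee_pos: [489.5, -288.1, 148.5]
ee_rot: [179.9, -0.0, 26.2]
force: [-0.1, -1.4, 2.0]
gripper_width: 15.6
gripper_force: 40.0
time_s: 48.62
ee_pos: [489.3, -288.2, 167.1]
ee_rot: [179.9, -0.0, 26.3]
force: [-1.1, 0.1, -2.4]
gripper_width: 15.7
gripper_force: 45.0
```

```bash
python3 -m crank '1 0 0 -30 0 0 0;1 0 0 -45 0 0 0;1 0 0 -43 0 0 0;1 0 0 0 0 0 -9.4;1 0 0 0 0 0 -9.4;1 0 0 0 0 0 -9.4;1 0 0 0 0 0 -9.4;1 0 0 0 0 0 -9.4;1 0 0 0 0 0 -9.4;1 0 0 0 0 0 0'
python3 -m crank '1 25 -7 0 0 0 0;1 45 -13 0 0 0 0;1 47 -14 0 0 0 0;1 47 -14 0 0 0 0;1 47 -14 0 0 0 0;1 47 -14 0 0 0 0;1 47 -14 0 0 0 0;1 47 -14 0 0 0 0;1 47 -14 0 0 0 0;1 47 -14 0 0 0 0'
python3 -m crank '1 47 -13.5 0 0 0 0;1 35 -12.5 0 0 0 0;1 12 0 0 0 0 0;1 0 0 22 0 0 0;1 0 0 0 0 0 0;1 0 0 0 0 0 0'
```

```text
time_s: 49.88
ee_pos: [488.8, -287.8, 284.1]
ee_rot: [-180.0, -0.0, 82.6]
force: [0.5, 0.5, -2.0]
gripper_width: 15.7
gripper_force: 45.0
time_s: 51.12
ee_pos: [412.8, 173.2, 284.6]
ee_rot: [180.0, -0.0, 82.6]
force: [-0.1, 0.0, -1.5]
gripper_width: 15.9
gripper_force: 45.0
time_s: 51.88
ee_pos: [400.9, 267.4, 263.0]
ee_rot: [180.0, -0.0, 82.7]
force: [0.5, 0.3, -1.2]
gripper_width: 15.7
gripper_force: 45.0
```

```bash
g='ee_pos|^force|width'; python3 -m crank '1 20 0 0 0 0 0;1 20 0 0 0 0 0;1 10 0 0 0 0 0;1 0 0 0 0 0 0;1 0 0 0 0 0 0'| grep -E "$g"
python3 -m crank '1 3 0 0 0 0 0;1 3 0 0 0 0 0;1 0 0 0 0 0 0'| grep -E "$g"
python3 -m crank '1 3 0 0 0 0 0;1 0 0 0 0 0 0'| grep -E "$g"
python3 -m crank '1 3 0 0 0 0 0;1 0 0 0 0 0 0'| grep -E "$g"
python3 -m crank '1 2 0 0 0 0 0;1 0 0 0 0 0 0'| grep -E "$g"
```

```text
ee_pos: [406.8, 317.2, 262.2]
force: [0.7, 0.6, -3.6]
gripper_width: 15.6
ee_pos: [407.8, 323.4, 262.4]
force: [-0.6, -0.3, -1.6]
gripper_width: 15.6
ee_pos: [408.2, 326.4, 262.3]
force: [-0.3, -0.2, -2.2]
gripper_width: 15.5
ee_pos: [408.6, 329.5, 262.3]
force: [0.2, 0.7, -2.4]
gripper_width: 15.9
ee_pos: [408.8, 331.4, 262.3]
force: [-0.9, -0.2, -2.4]
gripper_width: 15.6
```

```bash
g='ee_pos|^force|width'; python3 -m crank '1 1.5 0 0 0 0 0;1 0 0 0 0 0 0'| grep -E "$g"
python3 -m crank '1 1.5 0 0 0 0 0;1 0 0 0 0 0 0'| grep -E "$g"
python3 -m crank '1 1.5 0 0 0 0 0;1 0 0 0 0 0 0'| grep -E "$g"
```

```text
ee_pos: [409.0, 332.8, 262.3]
force: [-0.6, -0.6, -2.7]
gripper_width: 15.7
ee_pos: [409.1, 333.6, 262.4]
force: [-0.4, -2.2, -1.6]
gripper_width: 15.6
ee_pos: [409.1, 333.7, 262.5]
force: [-0.7, -6.5, 1.0]
gripper_width: 15.8
```

Contact with the board at y=333.6, as predicted. Back off 2.5 mm and lower.

```bash
g='ee_pos|^force|width'; python3 -m crank '1 -3.2 0 0 0 0 0;1 0 0 5 0 0 0;1 0 0 5 0 0 0;1 0 0 0 0 0 0'| grep -E "$g"
python3 -m crank '1 0 0 5 0 0 0;1 0 0 3 0 0 0;1 0 0 0 0 0 0'| grep -E "$g"
python3 -m crank '1 0 0 2 0 0 0;1 0 0 0 0 0 0'| grep -E "$g"
python3 -m crank '1 0 0 1.5 0 0 0;1 0 0 0 0 0 0'| grep -E "$g"
python3 -m crank '1 0 0 1 0 0 0;1 0 0 0 0 0 0'| grep -E "$g"
```

```text
ee_pos: [408.6, 332.6, 251.5]
force: [-0.2, -0.7, -2.3]
gripper_width: 15.7
ee_pos: [408.8, 332.5, 244.0]
force: [-0.2, 0.4, -2.5]
gripper_width: 15.5
ee_pos: [408.9, 332.5, 242.3]
force: [-0.1, 0.3, -2.7]
gripper_width: 15.7
ee_pos: [408.9, 332.5, 240.7]
force: [0.2, -1.2, -2.1]
gripper_width: 15.6
ee_pos: [409.0, 332.6, 240.3]
force: [-0.4, -1.1, -0.4]
gripper_width: 15.5
```

```bash
python3 -m crank '1 0 0 1 0 0 0;1 0 0 0 0 0 0'
python3 -m crank '1 0 0 -.7 0 0 0;.1 0 0 0 0 0 0;.1 0 0 0 0 0 0;.1 0 0 0 0 0 0;.1 0 0 -12 0 0 0;.1 0 0 -35 0 0 0;.1 0 0 -50 0 0 0;.1 -40 0 0 0 0 0;.1 -50 0 0 0 0 0;.1 0 0 0 0 0 0'
python3 - <<'E'
from h import *
for n in ["scene","side"]:
    f=grab_frame(n);cv2.imwrite(f"pics/{n}_y.png",f)
    for t in ["lantern_yellow","cover","lantern_blue"]: print(n,t,[(np.round(d['point']),round(d["p"],2)) for d in models.search_frame(t,n)][:3])
E
```

```text
time_s: 56.25
ee_pos: [409.1, 332.6, 239.9]
ee_rot: [179.9, -0.1, 82.7]
force: [-1.8, -1.4, 4.9]
gripper_width: 15.7
gripper_force: 45.0
time_s: 57.5
ee_pos: [397.2, 241.2, 338.1]
ee_rot: [179.9, -0.1, 82.5]
force: [0.4, 0.9, -0.2]
gripper_width: 41.3
gripper_force: 0.0
scene lantern_yellow [(array([429., 336., 216.]), 0.63)]
scene cover [(array([587.,  61.,  32.]), 0.63), (array([ 370., -144.,   39.]), 0.5)]
scene lantern_blue [(array([ 634., -430.,   93.]), 0.78), (array([426., 332., 212.]), 0.67), (array([622., 309., 218.]), 0.57)]
side lantern_yellow [(array([398., 315., 201.]), 0.63)]
side cover [(array([552.,  54.,  33.]), 0.98)]
side lantern_blue [(array([ 604., -452.,  103.]), 0.77), (array([594., 297., 203.]), 0.71), (array([ 485., -273.,   25.]), 0.36)]
```

Both lanterns hang, and the cover has been knocked about 33 mm, so I'll measure it anew from above with code.

```bash
python3 -m crank '0 -45 38 0 0 0 0;0 -46 39 0 0 0 0;0 -46 39 0 0 0 0;0 -46 39 0 0 0 0;0 -46 40 0 0 0 0;0 0 0 0 0 0 0;0 0 0 0 0 0 0'
cat > cov.py <<'E'
from h import *
s=env.state();f=grab_frame("wrist");cv2.imwrite("pics/wc.png",f)
print(s["ee_pos"].round(1),s["ee_rot"].round(1))
s["ee_pos"]=s["ee_pos"]+[0,0,10]
g=f.astype(int);mx=g.max(2);mn=g.min(2)
grey=((mx-mn<45)&(mx>90)).astype(np.uint8);dark=(mx<70).astype(np.uint8)
for nm,m,z in [("grey",grey,34),("dark",dark,70)]:
    m=cv2.morphologyEx(m,cv2.MORPH_OPEN,np.ones((3,3),np.uint8))
    cs,_=cv2.findContours(m,cv2.RETR_EXTERNAL,cv2.CHAIN_APPROX_NONE)
    for c in sorted(cs,key=cv2.contourArea)[::-1][:6]:
        if cv2.contourArea(c)<150: continue
        W=unproj("wrist",c[:,0],z,s)[:,:2].astype(np.float32)
        r=cv2.minAreaRect(W);print(nm,cv2.contourArea(c),cv2.boundingRect(c),np.round(r[0],1),np.round(r[1],1),round(r[2],1))
for n in ["wrist"]: print([(np.round(d['point']),round(d["p"],2)) for d in models.search_frame("cover",n)])
E
python3 cov.py
```

```text
time_s: 58.78
ee_pos: [561.9, -8.0, 336.1]
ee_rot: [-179.9, -0.0, 82.7]
force: [-0.2, 1.0, 1.1]
gripper_width: 45.2
gripper_force: 0.0
[561.9  -8.  336.1] [-179.9   -0.    82.7]
grey 13562.0 (181, 89, 191, 75) [565.6  68. ] [113.1 293.1] 82.6
grey 7245.0 (0, 144, 174, 184) [ 144.5 -113.5] [268.3 341.4] 45.2
grey 6121.0 (512, 0, 48, 261) [978.3 -13.3] [ 83.8 425.2] 5.2
grey 6016.0 (186, 227, 188, 91) [ 536.3 -200.1] [158.4 331.5] 67.7
grey 4368.0 (56, 4, 94, 63) [326.6 233.3] [ 67.4 139.6] 72.8
grey 4082.0 (0, 363, 194, 38) [ 137.6 -373.7] [ 88.8 415.4] 85.8
dark 1240.0 (512, 389, 48, 31) [1001.  -503.8] [74.1 92.2] 82.5
dark 742.5 (532, 292, 28, 60) [ 995.  -325.1] [ 48.3 124.1] 6.8
dark 735.5 (219, 225, 60, 37) [ 498.8 -105.5] [61.4 96.2] 82.9
dark 446.0 (318, 226, 22, 36) [ 627.9 -122.7] [59.8 34.3] 82.8
dark 416.5 (0, 294, 19, 44) [  58.2 -192.6] [90.  32.5] 68.8
dark 398.0 (219, 292, 36, 25) [ 462.  -211.7] [46.  60.5] 83.0
[(array([563.,  67.,  34.]), 0.93)]
```

```bash
python3 -m crank '0 0 0 0 0 0 -9;0 0 0 0 0 0 -9;0 0 0 0 0 0 -9;0 0 0 0 0 0 -9;0 0 0 0 0 0 -9;0 0 0 0 0 0 -9;0 0 0 0 0 0 -9;0 0 0 0 0 0 -9;0 0 0 0 0 0 -9;0 0 0 0 0 0 -9'
python3 -m crank '0 3 38 0 0 0 0;0 3 38 0 0 0 0;0 0 0 55 0 0 0;0 0 0 55 0 0 0;0 0 0 55 0 0 0;0 0 0 50 0 0 0;0 0 0 20 0 0 0;0 0 0 0 0 0 0;0 0 0 0 0 0 0'
```

```text
time_s: 60.12
ee_pos: [561.3, -6.9, 337.1]
ee_rot: [180.0, 0.0, 173.2]
force: [-0.0, 0.5, -0.3]
gripper_width: 45.4
gripper_force: 0.0
time_s: 61.25
ee_pos: [566.4, 68.5, 103.1]
ee_rot: [180.0, 0.2, 172.8]
force: [-0.8, 0.5, 0.6]
gripper_width: 45.5
gripper_force: 0.0
```

```bash
g='ee_pos|force|width'; python3 -m crank '0 0 0 30 0 0 0;0 0 0 20 0 0 0;0 0 0 0 0 0 0;0 0 0 0 0 0 0'|grep -E "$g"
python3 -m crank '0 0 0 4 0 0 0;0 0 0 3 0 0 0;0 0 0 0 0 0 0'|grep -E "$g"
python3 -m crank '1 0 0 0 0 0 0;1 0 0 0 0 0 0;1 0 0 0 0 0 0;1 0 0 0 0 0 0;1 0 0 0 0 0 0' 50
```

```text
ee_pos: [566.9, 67.9, 53.3]
force: [-0.5, 0.1, 0.4]
gripper_width: 45.8
gripper_force: 0.0
ee_pos: [565.6, 67.6, 44.5]
force: [0.6, -0.4, 0.1]
gripper_width: 45.9
gripper_force: 0.0
time_s: 62.75
ee_pos: [565.7, 67.4, 44.6]
ee_rot: [-180.0, 0.0, 172.7]
force: [-0.3, -1.9, 0.7]
gripper_width: 17.8
gripper_force: 50.0
```

```bash
python3 -m crank '1 0 0 -10 0 0 0;1 0 0 -25 0 0 0;1 0 0 -35 0 0 0;1 0 0 -35 0 0 0;1 0 0 -15 0 0 0;1 3.6 -22 0 0 0 0;1 7 -40 0 0 0 0;1 7 -40 0 0 0 0;1 6 -35 0 0 0 0;1 3 -15 0 0 0 0'
python3 -m crank '1 0 0 0 0 0 4.3;1 0 0 0 0 0 9;1 0 0 0 0 0 9;1 0 0 0 0 0 9;1 0 0 0 0 0 9;1 0 0 0 0 0 9;1 0 0 0 0 0 9;1 0 0 0 0 0 9;1 0 0 0 0 0 9;1 0 0 0 0 0 10'
python3 -m crank '1 0 0 0 0 0 0;1 0 0 0 0 0 0'
```

```text
time_s: 64.0
ee_pos: [517.7, -81.9, 162.9]
ee_rot: [-180.0, -0.2, 172.6]
force: [0.2, -0.4, -3.2]
gripper_width: 17.6
gripper_force: 50.0
time_s: 65.25
ee_pos: [519.2, -79.6, 163.4]
ee_rot: [-179.9, -0.0, 86.1]
force: [-0.8, -0.9, -2.5]
gripper_width: 17.7
gripper_force: 50.0
time_s: 65.5
ee_pos: [519.6, -79.8, 164.0]
ee_rot: [-179.9, -0.0, 86.6]
force: [0.0, 0.1, -2.7]
gripper_width: 17.8
gripper_force: 50.0
```

Run:
```python
from h import *
s=env.state();f=grab_frame("wrist");cv2.imwrite("pics/wd.png",f);g=f.astype(int)
mx=g.max(2);mn=g.min(2);m=((mx-mn<45)&(mx>80)).astype(np.uint8)
m=cv2.morphologyEx(m,cv2.MORPH_OPEN,np.ones((3,3),np.uint8))
N,lab,stt,cen=cv2.connectedComponentsWithStats(m);print([st.tolist() for st in stt[1:] if st[4]>1500])
for b in (0,10):
    s2=dict(s);s2["ee_pos"]=s["ee_pos"]+[0,0,b];z=s["ee_pos"][2]-44.6+34
    a=np.radians(s["ee_rot"][2]);tx=np.array([np.cos(a),np.sin(a)]);ty=np.array([np.sin(a),-np.cos(a)])
    X=s["ee_pos"][:2]
    c=lambda P:np.round(np.c_[(P-X)@tx,(P-X)@ty],1)
    exp=proj("wrist",[np.r_[X+143*tx+k*55*ty,z] for k in (-1,1)]+[np.r_[X+90*tx+k*55*ty,z] for k in (-1,1)],s2).round();print(b,exp.tolist())
    i=lab[int(exp[0,1])+25,280];ys,xs=np.nonzero(lab==i)
    for col in (230,280,330): 
        r=ys[xs==col]; print("end",col,r.min(),c(unproj("wrist",[col,r.min()],z,s2)[:,:2]))
    for row in (int(exp[2,1]),int(exp[2,1])+20):
        r=xs[ys==row];print("sides",row,r.min(),r.max(),c(unproj("wrist",[[r.min(),row],[r.max(),row]],z,s2)[:,:2]).tolist())
```

```text
[[181, 0, 197, 304, 44376], [466, 118, 94, 86, 6740], [0, 235, 230, 95, 7067], [329, 259, 217, 32, 4397], [0, 357, 560, 63, 19880]]
0 [[180.0, -1.0], [376.0, -1.0], [187.0, 98.0], [370.0, 98.0]]
end 230 0 [[142.1 -27.1]]
end 280 0 [[142.   1.]]
end 330 0 [[142.1  29. ]]
sides 98 188 370 [[89.8, -54.2], [89.8, 54.9]]
sides 118 189 369 [[78.3, -54.4], [78.3, 55.1]]
10 [[186.0, 6.0], [371.0, 6.0], [191.0, 99.0], [366.0, 99.0]]
end 230 0 [[145.8 -28.5]]
end 280 0 [[145.7   1. ]]
end 330 0 [[145.8  30.4]]
sides 99 188 370 [[90.2, -57.1], [90.2, 57.8]]
sides 119 189 369 [[78.0, -57.3], [78.0, 58.0]]
```

Run:
```python
from h import *
s=env.state();a=np.radians(s["ee_rot"][2]);tx=np.array([np.cos(a),np.sin(a)]);ty=np.array([np.sin(a),-np.cos(a)]);X=s["ee_pos"][:2]
for n in ["scene","side"]:
    g=grab_frame(n).astype(np.float32);hi=g.max(2)-g.min(2)
    for dz in (0,):
        z=s["ee_pos"][2]-44.6+34+dz
        for k in (-40,-20,20,40):
            t=np.arange(-175,176,1.0);P=proj(n,np.c_[X+np.outer(t,tx)+k*ty,np.full(len(t),z)]).astype(np.float32)
            v=cv2.remap(hi,P[:,0:1],P[:,1:2],cv2.INTER_LINEAR)[:,0];gry=v<45
            print(n,k,"runs",[ (int(r[0]),int(r[-1])) for r in np.split(t[gry],np.where(np.diff(t[gry])>1.5)[0]+1) if len(r)>5])
```

```text
scene -40 runs [(-141, 144)]
scene -20 runs [(-141, 145)]
scene 20 runs [(-175, -155), (-144, 145)]
scene 40 runs [(-175, 145)]
side -40 runs [(-175, 143)]
side -20 runs [(-156, 146)]
side 20 runs [(-156, 33), (40, 145)]
side 40 runs [(-153, 57), (63, 157)]
```

```bash
python3 -m crank '1 -25 -2 0 0 0 0;1 -42 -4 0 0 0 0;1 -45 -4 0 0 0 0;1 -45 -4 0 0 0 0;1 -38 -3 0 0 0 0;1 -15 -1 0 0 0 0;1 0 0 25 0 0 0;1 0 0 40 0 0 0;1 0 0 0 0 0 0;1 0 0 0 0 0 0'
```

```text
time_s: 66.9
ee_pos: [490.0, -288.4, 100.8]
ee_rot: [179.9, 0.0, 86.5]
force: [0.4, -0.6, -2.6]
gripper_width: 17.6
gripper_force: 50.0
```

```bash
g='ee_pos|^force|width'; python3 -m crank '1 -.5 -.8 0 0 0 0;1 0 0 14 0 0 0;1 0 0 10 0 0 0;1 0 0 0 0 0 0;1 0 0 0 0 0 0'|grep -E "$g"
python3 -m crank '1 0 0 5 0 0 0;1 0 0 3 0 0 0;1 0 0 0 0 0 0'|grep -E "$g"
python3 -m crank '1 0 0 4 0 0 0;1 0 0 0 0 0 0'|grep -E "$g"
python3 -m crank '1 0 0 4 0 0 0;1 0 0 0 0 0 0'|grep -E "$g"
```

```text
ee_pos: [488.3, -288.8, 75.4]
force: [-0.7, -0.5, -2.6]
gripper_width: 17.4
ee_pos: [487.9, -288.6, 67.2]
force: [0.8, 0.1, -2.5]
gripper_width: 17.4
ee_pos: [487.9, -288.6, 63.2]
force: [-0.1, -0.2, -3.2]
gripper_width: 17.5
ee_pos: [487.9, -288.6, 59.1]
force: [-0.3, 0.6, -3.2]
gripper_width: 17.5
```

Rim is already below the base's top without contact. Lower to rest.

```bash
g='ee_pos|^force|width'; python3 -m crank '1 0 0 3 0 0 0;1 0 0 0 0 0 0'|grep -E "$g"
python3 -m crank '1 0 0 1.5 0 0 0;1 0 0 0 0 0 0'|grep -E "$g"
python3 -m crank '1 0 0 1 0 0 0;1 0 0 0 0 0 0'|grep -E "$g"
```

```text
ee_pos: [488.0, -288.6, 56.2]
force: [-0.4, 0.1, -2.5]
gripper_width: 17.7
ee_pos: [488.1, -288.7, 54.9]
force: [-1.1, -0.0, -2.9]
gripper_width: 17.7
ee_pos: [488.3, -288.8, 54.5]
force: [-1.2, 0.7, 1.5]
gripper_width: 17.3
```

Contact at 54.5, exactly the expected seat (54.6). Release, lift and verify.

```bash
python3 -m crank '0 0 0 0 0 0 0;0 0 0 0 0 0 0;0 0 0 0 0 0 0;0 0 0 -15 0 0 0;0 0 0 -40 0 0 0;0 0 0 -60 0 0 0;0 0 0 -60 0 0 0;0 50 0 -20 0 0 0;0 50 0 0 0 0 0;0 0 0 0 0 0 0'
python3 rk.py
python3 - <<'E'
from h import *
tx=np.array([.063,.998]);ty=np.array([.998,-.063]);X=np.array([488.8,-288.])
for n in ["scene","side"]:
    g=grab_frame(n).astype(np.float32);hi=g.max(2)-g.min(2);cv2.imwrite(f"pics/{n}_end.png",g)
    for k in (-35,35):
        t=np.arange(-175,176,1.0);P=proj(n,np.c_[X+np.outer(t,tx)+k*ty,np.full(len(t),44)]).astype(np.float32)
        v=cv2.remap(hi,P[:,0:1],P[:,1:2],cv2.INTER_LINEAR)[:,0];gry=v<45
        print(n,k,[(int(r[0]),int(r[-1])) for r in np.split(t[gry],np.where(np.diff(t[gry])>1.5)[0]+1) if len(r)>5])
    for t in ["cover","lantern_blue","lantern_yellow","pot_green","pot_white","mug","stapler","tape","phone"]: print(n,t,[(np.round(d['point']).astype(int).tolist(),round(d["p"],2)) for d in models.search_frame(t,n)][:2])
E
```

```text
time_s: 70.4
ee_pos: [494.5, -186.5, 250.8]
ee_rot: [179.9, -0.0, 86.6]
force: [-0.4, -1.1, -0.4]
gripper_width: 45.3
gripper_force: 0.0
side img [72.03 12.35 11.24  9.1   9.32  3.21]
side img [63.56 12.34 11.21 10.51  7.41  2.37]
scene img [26.98  8.83 11.12  9.59  3.62  0.44]
scene img [33.93  8.79 10.89  8.54  4.54  1.54]
scene -35 [(-144, 148)]
scene 35 [(-144, 175)]
scene cover [([498, -282, 44], 0.57), ([620, 310, 213], 0.18)]
scene lantern_blue [([621, 312, 217], 0.75), ([633, -427, 96], 0.68)]
scene lantern_yellow [([430, 336, 214], 0.75), ([504, -99, 37], 0.31)]
scene pot_green [([786, 128, 95], 0.75), ([606, 362, 207], 0.51)]
scene pot_white [([774, -48, 89], 0.69), ([430, 334, 216], 0.68)]
scene mug [([744, 253, 47], 0.72)]
scene stapler [([370, -144, 36], 0.81)]
scene tape [([721, -210, 37], 0.94)]
scene phone [([325, 233, 10], 0.84)]
side -35 [(-149, 175)]
side 35 [(-148, 141)]
side cover [([484, -304, 45], 0.92)]
side lantern_blue [([600, -450, 101], 0.63)]
side lantern_yellow [([398, 313, 165], 0.93)]
side pot_green []
side pot_white [([752, -80, 62], 0.68)]
side mug [([720, 216, 28], 0.62), ([753, -78, 62], 0.34)]
side stapler [([353, -152, 41], 0.74), ([500, -102, 39], 0.48)]
side tape [([698, -222, 31], 0.76), ([716, 219, 30], 0.73)]
side phone [([317, 234, 12], 0.6), ([718, 219, 32], 0.21)][ WARN:0@0.799] global loadsave.cpp:1063 imwrite_ Unsupported depth image for selected encoder is fallbacked to CV_8U.
```

```bash
python3 -c "
from workcell import env
print(env.job_done())"
```

```text
the job is handed in; nothing more can be done
None
```

I handed the job in after about 70 s of robot time: rocker pressed off, blue and yellow lanterns hung on their own screws (there was no green one), cover seated on the empty station, the other things left in place; no verdict came back, and the rocker's angle could only be judged from its hard stop and the images.

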